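# Fit a sanding drum, washer and snap collar on a model-maker's spindle sander

## Task

Set up the small spindle sander for sanding the model parts: slide the smaller of the two sanding drums down the spindle, slot downwards, and turn it by feel until it drops over the drive pin and sits fully home, then lay the smaller of the two washers flat on top of it. Last, push the knurled retaining collar down the spindle until it snaps under the two spring balls and rests on the washer. Work gently, never forcing anything against the spindle, and leave everything else on the bench where it is.

Things in the scene. Friction and masses are not known exactly. Their poses are not given: they have to be found in the camera images.
- drum_centre (a point): The smaller sanding drum: brown abrasive sleeve, black rubber body, steel core; an upright cylinder 38 mm in diameter and 38 mm tall, about 90 g, standing on the bench slot down. The point is its centre, 19 mm above its underside; z is up along its axis. Bore 17.6 mm, right through. Hold it by its upper half: when home its lowest 4 mm are below the sander's table top.
- drum: The same smaller drum; origin at the centre of its underside. Across the full width of the underside runs one slot, 6.4 mm wide and 6 mm deep, along its x axis, so every half turn is alike. When it is home the spindle stands 28 mm out of its top.
- washer_centre (a point): The smaller steel washer: a plain flat ring, 34 mm outside diameter, 17.6 mm bore, 6 mm thick, 32 g, lying flat on the bench. The point is its centre, half-way through its thickness; z is up. Both faces are alike.
- collar_centre (a point): The retaining collar: a dark steel ring knurled outside, 26 mm outside diameter, 13.6 mm bore right through, 12 mm tall, 36 g, standing on the bench. The point is its centre, 6 mm above its underside; z is up. It takes about 8 to 15 N to push it over the spindle's spring balls, until it stops on the washer.
- sander: The spindle sander: a grey box 220 mm (x) by 180 mm (y), 100 mm tall, fixed to the bench, aluminium table top; origin at the centre of its underside. In the middle of the table is a round opening 46 mm across in which the spindle stands upright.
- seat (a point): On the spindle's axis, 96 mm above the bench, at the top of its 34 mm wide lower flange (4 mm below the table top), on which the drum comes to rest; z is up along the spindle. The centres of drum, washer and collar are 19, 41 and 50 mm above this point when home. Its x and y follow the sander's housing and do not show how the spindle is turned.
- pin (a point): The drive pin, on the spindle's axis 2 mm above the seat: a steel pin 4 mm thick and 28 mm long, crosswise through the spindle, lying on the flange. A drum whose slot is not in line with it stands 4 mm too high. Which way the pin points is not measured and differs each time. The spindle turns only against about 0.2 N m, more than a drum rubbing lightly on the pin gives.
- spindle_tip (a point): The top end of the steel spindle, on its axis, 66.5 mm above the seat. From the seat up the spindle is 16 mm in diameter to 41 mm, tapers to 12 mm at 43.5 mm, and goes on at 12 mm to a tip with a 3 mm chamfer.
- balls (a point): On the spindle's axis, 59.8 mm above the seat, level with two spring balls that stand 2 mm out of the 12 mm part of the spindle on opposite sides. The collar pushes them in as it goes down; they spring out again over its top when it is on the washer. Drum and washer pass them freely.
- big_drum: Bystander: the larger sanding drum, 50 mm in diameter, 38 mm tall, standing on the bench; origin at the centre of its underside. Too wide for the opening in the sander's table.
- big_washer: Bystander: the larger steel washer, 46 mm outside diameter, 6 mm thick, lying flat; origin at the centre of its underside.
- house_gable: Bystander: wooden model house with a pitched roof, 97 x 79 x 70 mm; origin at the centre of its underside.
- house_flat: Bystander: wooden model house with a flat roof, 90 x 80 x 81 mm; origin at the centre of its underside.
- house_small: Bystander: small wooden model house with a pitched roof, 77 x 69 x 60 mm; origin at the centre of its underside.
- water_bottle: Bystander: clear water bottle, 64 mm in diameter, 210 mm tall; origin at the centre of its underside.
- glue_bottle: Bystander: white glue bottle, 36 mm in diameter, 100 mm tall; origin at the centre of its underside.
- phone: Bystander: phone, 150 x 72 x 8.5 mm, lying flat; origin at the centre of its underside.
- washer: The same smaller washer; origin at the centre of its underside.
- collar: The same retaining collar; origin at the centre of its underside.

How it is judged (in metres and radians):
On the way, in this order (a step that is already met when the one before it is completed fails the run):
1. the smaller drum is fully home on the flange, its slot over the drive pin (z of drum_centre in the frame of seat between 0.017 and 0.0204 m and horizontal distance between drum_centre and seat below 0.003 m and angle between drum_centre's own z axis and vertical below 0.06 rad), for 0.2 s.
2. with the drum home, the smaller washer lies flat on it (all of step 1 and z of washer_centre in the frame of seat between 0.039 and 0.0424 m and horizontal distance between washer_centre and seat below 0.003 m and angle between washer_centre's own z axis and vertical below 0.06 rad), for 0.2 s.
At the end, for the whole second after the job is handed in: Drum, washer and collar (the smaller ones) are on the spindle in this order from below, centres 19, 41 and 50 mm above the seat (+1.4/-2 mm), within 3 mm of its axis and 0.06 rad of upright, so that the collar is under the spring balls; all released and at rest (all of step 2 and z of collar_centre in the frame of seat between 0.048 and 0.0514 m and horizontal distance between collar_centre and seat below 0.003 m and angle between collar_centre's own z axis and vertical below 0.06 rad and linear speed of collar below 0.01 m/s); the robot touches nothing.
It fails at once if a part is pressed against the sander, its spindle or another part of the stack with more than 60 N (contact force between any of drum, washer, collar and sander above 60 N or contact force between any of washer, collar and drum above 60 N or contact force between collar and washer above 60 N).
It fails at once if a bystander is moved by more than 30 mm (distance of any of big_drum, big_washer, house_gable, house_flat, house_small, water_bottle, glue_bottle, phone from where it was at the start of the episode above 0.03 m).
It also fails if it takes over 72 s, if anything falls off the work surface, if the arm or the gripper's body presses on something with over 40 N, if the wrist force passes 120 N, or if a joint passes its speed limit or range.

## Robot

A 6-joint arm with a two-finger parallel gripper is mounted at the origin on the work surface. World frame = base frame: x ahead of the robot, y to its left, z up, the work surface at z = 0. Lengths are in mm, angles in rad, forces in N, time in s.
With the tool pointing down it reaches from about 350 to 875 mm from the base axis. Payload 4.2 kg.
Tool frame: the origin (TCP) lies midway between the tips of the shut fingers; the grasp point (between the pads) lies 19 mm behind it (arm.grasp_offset is the distance from the TCP to the grasp point, in mm); z points along the fingers, y is the direction in which the jaws open and shut (so a half turn about z gives the same grasp; the last joint's range is limited). The gripper opens to 85 mm and grips with 20 to 120 N. Pads are 22 mm wide; open, the fingers measure 114 mm over their backs; the gripper's body (76 mm by 85 mm) begins 54 mm behind the grasp point. The pads swing forward as they close: fully open they stand 13 mm farther back than shut.
Start: joints at [-0.912, 0.385, 0.008, 0, -1.194, -0.259], TCP at [243.284, -575.684, 231.312] pointing down, gripper open.
Joint ranges: [-3.14, 3.14], [-1.21, 2.06], [-1.07, 1.41], [-3.16, 2.05], [-2.99, -0.16], [-3.1, 3.1]. Speed limits (rad/s): [2.79, 2.79, 3.14, 3.14, 3.14, 3.14].

## Interface

Orientations are given as a unit quaternion [x, y, z, w].
In Python, from bench import arm gives the robot as it stands.
- The arm moves only by the tool move_arm, never from a script. Its argument "moves" is a list of rows, each an object with "gripper": the gripper's target within -1 to 1 (fully open at 1, half-way at 0, shut at -1); "xyz": the shift along the tool's x, y, z in cm, a list of three; "angular": the turn, a rotation vector about the tool's x, y, z in rad, a list of three. In form: [{"gripper": gripper, "xyz": [dx, dy, dz], "angular": [wx, wy, wz]}, ...]. A call has 1 to 10 rows; each row is the pose to reach, as a shift and turn from the pose commanded when the call began, along the tool's axes at that moment; what a row does not reach only later rows make up. A row lasts 1/8 s, in which the tool goes at most 62.5 mm and 10.7 degrees, less where a joint would pass 70% of its speed; a pose out of reach is approached as far as the arm can. A call with a gripper value outside its range is refused whole. The fingers move at their own pace and stop on an object; the grip force is fixed at half the most. Time passes only in rows, so rows that repeat a pose let the fingers close. It gives the time, the measured TCP pose, the force and the opening at its end, in the units of the state.
- arm.read_state(): the state, without advancing time (a new reading comes with each control period).
- arm.get_image(name): name is "scene" or "top" or "wrist"; returns (picture, depth): 400x640x3 uint8, blue, green, red; 400x640 float32, mm along the optical axis (not along the pixel's ray), 0 where there is no reading.
- arm.get_calibration(name): a dict with "camera_matrix" (3x3 intrinsics, pixels), "R" (3x3) and "t" (3): a world point X has camera coordinates R X + t. Camera axes: x right, y down, z forward; pixel columns grow to the right and rows downward; lengths in mm; the calibration is good to about 2 mm. A picture is of the moment at which its call begins: read the wrist's pose just before it. get_calibration takes no time and is no camera call; for the wrist camera it gives the pose at the moment of the call.
- arm.job_done(): hands the job in, once; it reports no verdict.
The state is a dict: "clock": time; "joints": joint angles; "joint_vel": joint speeds; "joint_efforts": joint torques, N m; "position": TCP position; "ee_rot": TCP orientation; "contact_force": force on the tool from outside, world axes, zero at the start; "wrist_torque": the same for the moment, N m; "gripper_width": finger opening in mm.
Only numpy, scipy, OpenCV 4.12 (cv2) and the standard library are available. Lean on these libraries where they do the work, as an engineer would, in place of code of your own. Each camera call takes 0.05 s, during which the arm holds its last target. There are 200 camera calls.

## Working session

There is one attempt and no reset: what is moved stays moved. The work goes in short steps, Python scripts to look and compute and a tool call to move; the robot and the scene stay as the last step left them, time stands still between calls to the robot, and variables do not carry over. Pictures are saved under pics/ and viewed, about 8 in all and at most 12, crops included, and the job is handed in when it is done.

Besides the shell and the picture viewer there is one more tool, called after ">>>" as a command line: name --argument value ..., lists and objects as JSON in quotes. move_arm: Moves the arm, as the interface text tells. Its arguments: {"type":"object","properties":{"moves":{"type":"array","items":{"type":"object","properties":{"gripper":{"type":"number"},"xyz":{"type":"array","items":{"type":"number"}},"angular":{"type":"array","items":{"type":"number"}}}}}},"required":["moves"]}

```bash
mkdir -p pics; ls; python3 - <<'E'
from bench import arm
import cv2,numpy as np
s=arm.read_state();print(s)
for n in("scene","top"):
    im,d=arm.get_image(n);cv2.imwrite(f"pics/{n}0.png",im);np.save(f"{n}0.npy",d)
    c=arm.get_calibration(n);print(n,c)
E
```

```text
pics
{'clock': 0.0, 'joints': array([-9.12386319e-01,  3.85569769e-01,  6.66120601e-03, -4.99108508e-04,
       -1.19399748e+00, -2.58582030e-01]), 'joint_vel': array([ 0.00051587,  0.00032735,  0.00075078,  0.00133297,  0.00043863,
       -0.00052031]), 'joint_efforts': array([ 3.56147775e-04, -3.92288733e+01,  1.88400686e+01,  4.18607578e+00,
       -4.62995900e-03, -1.60790353e-05]), 'position': array([ 243.07770864, -575.17740062,  230.22743217]), 'ee_rot': array([-1.98494684e-01,  9.80101369e-01,  1.04857206e-03, -2.58885515e-04]), 'contact_force': array([0.15692856, 0.0923157 , 0.32407599]), 'wrist_torque': array([-0.00913439, -0.02927178, -0.05483386]), 'gripper_width': 85.53377249910857}
scene {'camera_matrix': array([[452.46910552,   0.        , 314.07553311],
       [  0.        , 452.46910552, 204.47824862],
       [  0.        ,   0.        ,   1.        ]]), 'R': array([[ 0.78702955,  0.61683758,  0.00979189],
       [ 0.36561044, -0.45358405, -0.8127672 ],
       [-0.49690391,  0.64325182, -0.58250631]]), 't': array([-401.05219766, -113.71647467, 1792.35258413])}
top {'camera_matrix': array([[463.2588798,   0.       , 320.1108473],
       [  0.       , 463.2588798, 195.7838898],
       [  0.       ,   0.       ,   1.       ]]), 'R': array([[-1.05775838e-02, -9.99944043e-01, -1.58001043e-04],
       [-9.92652077e-01,  1.05194954e-02, -1.20545404e-01],
       [ 1.20540321e-01, -1.11823904e-03, -9.92707802e-01]]), 't': array([ -16.05873641,  551.5875585 , 1304.01104109])}
```

View pics/top0.png

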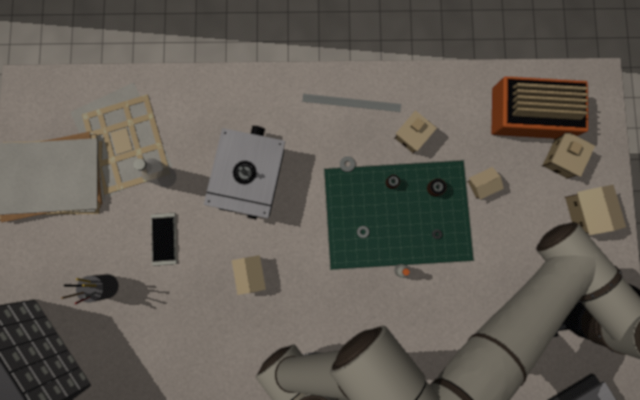

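View pics/scene0.png

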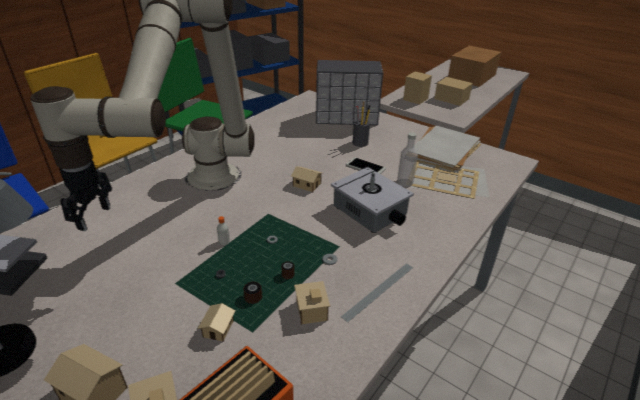

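Top view: small drum (393,182), small washer (363,232), collar (438,233), big drum (438,187), big washer (348,163), and the sander opening at (244,172). The scene view shows the same layout. I'll compute coarse positions now and refine them with the wrist camera.

```bash
cat > h.py <<'E'
from bench import arm
import cv2,numpy as np
from scipy.spatial.transform import Rotation as Rot
def ray(c,uv,z):
    K,R,t=c["camera_matrix"],c["R"],c["t"]
    d=R.T@np.linalg.solve(K,[uv[0],uv[1],1.]);o=-R.T@t
    return o+d*(z-o[2])/d[2]
def proj(c,X):
    p=c["camera_matrix"]@(c["R"]@np.array(X,float)+c["t"]);return p[:2]/p[2]
def rel(target,yaw=None):
    "shift (cm, tool axes) from the present pose to the target"
    s=arm.read_state();R=Rot.from_quat(s["ee_rot"])
    return np.round(R.inv().apply(np.array(target)-s["position"])/10,2)
E
python3 - <<'E'
from h import *
c=arm.get_calibration("top");print("cam",-c["R"].T@c["t"])
for n,uv,z in [("drum",(393,182),38),("washer",(363,232),6),("collar",(438,233),12),("open",(244,172),100),("bigdrum",(438,187),38),("bigw",(348,163),6),("tip?",(262,176),162),("glue",(404,271),100),("tab TL",(224,129),100),("BL",(208,207),100),("TR",(285,139),100),("house",(249,275),70),("bottle",(140,163),210)]:
    print(n,ray(c,uv,z).round(1))
w=arm.get_calibration("wrist");s=arm.read_state()
R=Rot.from_quat(s["ee_rot"]).as_matrix();o=-w["R"].T@w["t"]
print("wrist cam in tool",R.T@(o-s["position"]),"\n",R.T@w["R"].T,w["camera_matrix"],"tool axes\n",R)
im=cv2.imread("pics/top0.png");a=cv2.resize(im[120:225,190:300],None,fx=5,fy=5,interpolation=cv2.INTER_CUBIC)
cv2.imwrite("pics/crop1.png",a)
E
```

```text
cam [ 390.17876404  -20.40206456 1360.99074238]
drum [ 588.7 -232.7   38. ]
washer [ 446.9 -146.     6. ]
collar [ 441.5 -363.2   12. ]
open [611.6 187.5 100. ]
bigdrum [ 572.7 -362.1   38. ]
bigw [ 652.  -105.8    6. ]
tip? [589.6 130.  162. ]
glue [ 337.2 -245.2  100. ]
tab TL [733.9 244.4 100. ]
BL [515.7 285.  100. ]
TR [703.5  74.2 100. ]
house [329.6 176.   70. ]
bottle [618.1 432.1 210. ]
wrist cam in tool [  73.49207654   -0.17690953 -143.1307527 ] 
 [[-5.29905456e-04 -9.57773694e-01 -2.87522643e-01]
 [ 9.99999588e-01 -2.95563792e-04 -8.58443739e-04]
 [ 7.37213549e-04 -2.87522979e-01  9.57773456e-01]] [[329.25415653   0.         320.51098832]
 [  0.         329.25415653 199.97785647]
 [  0.           0.           1.        ]] tool axes
 [[-9.21197989e-01 -3.89093107e-01 -9.05126399e-04]
 [-3.89094133e-01  9.21196298e-01  1.77119378e-03]
 [ 1.44639797e-04  1.98379952e-03 -9.99998022e-01]]
```

View pics/crop1.png

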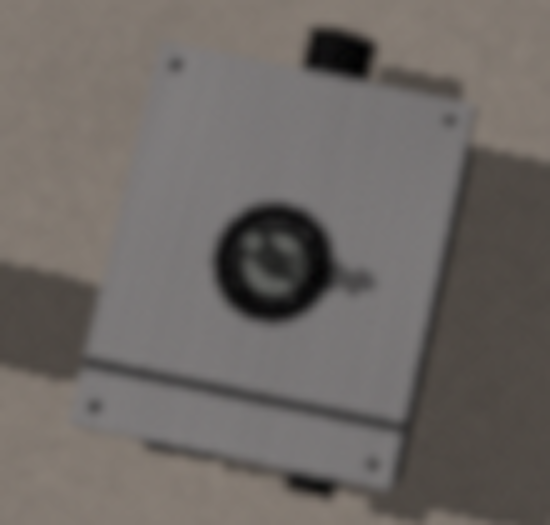

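The opening's centre is at (244.6,172.4) in the full top picture, so the spindle is near (610,186). The dark blob beside it is shadow. Next I'll work out the hover shift over the drum.

```bash
python3 -c "
from h import *
print(rel([589,-233,145]))"
```

```text
[-45.18  18.05   8.56]
```

>>> move_arm --moves '[{"gripper":1,"xyz":[-45.2,18.0,8.5],"angular":[0,0,0]},{"gripper":1,"xyz":[-45.2,18.0,8.5],"angular":[0,0,0]},{"gripper":1,"xyz":[-45.2,18.0,8.5],"angular":[0,0,0]},{"gripper":1,"xyz":[-45.2,18.0,8.5],"angular":[0,0,0]},{"gripper":1,"xyz":[-45.2,18.0,8.5],"angular":[0,0,0]},{"gripper":1,"xyz":[-45.2,18.0,8.5],"angular":[0,0,0]},{"gripper":1,"xyz":[-45.2,18.0,8.5],"angular":[0,0,0]},{"gripper":1,"xyz":[-45.2,18.0,8.5],"angular":[0,0,0]},{"gripper":1,"xyz":[-45.2,18.0,8.5],"angular":[0,0,0]},{"gripper":1,"xyz":[-45.2,18.0,8.5],"angular":[0,0,0]}]'

```text
clock: 1.35
position: [589.1, -233.8, 145.7]
ee_rot: [-0.199, 0.98, 0.0, -0.001]
contact_force: [0.6, -0.1, -0.5]
gripper_width: 85.3
```

```bash
python3 - <<'E'
from h import *
s=arm.read_state();print(s["position"],s["contact_force"],s["joint_vel"].round(3))
c=arm.get_calibration("wrist");im,d=arm.get_image("wrist")
cv2.imwrite("pics/w1.png",im);np.save("w1.npy",d);np.save("w1c.npy",c,allow_pickle=True)
print(proj(c,[589,-233,38]),np.percentile(d[d>0],[1,50,99]))
E
```

```text
[ 589.14457084 -233.79194015  145.70910137] [ 0.58706483 -0.08928013 -0.47872752] [-0.025 -0.017 -0.003  0.002  0.002 -0.002]
[321.87539587 198.18812478] [ 67.89309296 280.7935791  350.028255  ]
```

View pics/w1.png

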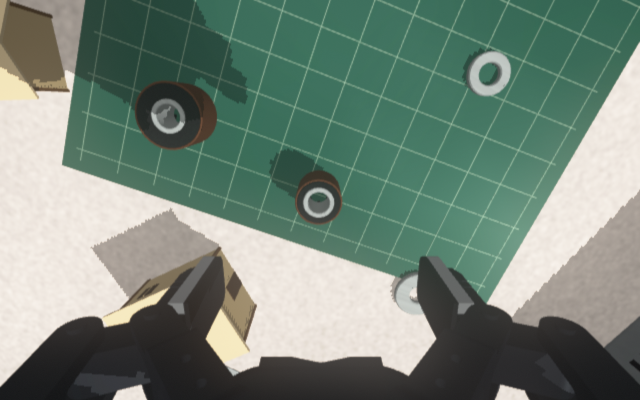

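The wrist view shows the small drum's steel ring at (319,203), the small washer at (490,74), the big drum at (170,115), and the big washer partly behind a finger at (410,293). I'll measure these centres by mask.

```bash
cat >> h.py <<'E'
def blob(im,uv,r,lo,hi=256,sat=60):
    "centre (min enclosing ellipse) of the grey blob in a window; returns uv, size, angle"
    x,y=map(int,uv);w=im[y-r:y+r,x-r:x+r]
    h=cv2.cvtColor(w,cv2.COLOR_BGR2HSV)
    m=((h[...,2]>=lo)&(h[...,2]<hi)&(h[...,1]<sat)).astype(np.uint8)
    cs,_=cv2.findContours(m,cv2.RETR_EXTERNAL,cv2.CHAIN_APPROX_NONE)
    k=max(cs,key=cv2.contourArea);e=cv2.fitEllipse(cv2.convexHull(k))
    return np.array(e[0])+[x-r,y-r],e[1],e[2]
E
python3 - <<'E'
from h import *
c=np.load("w1c.npy",allow_pickle=True).item();im=cv2.imread("pics/w1.png")
for n,uv,r,lo,z in[("drum",(319,203),24,110,38),("washer",(490,74),32,120,6)]:
    u,sz,_=blob(im,uv,r,lo);p=ray(c,u,z);print(n,u,sz,p)
    dep=c["R"]@p+c["t"];print(" diam mm",np.array(sz)*dep[2]/329.25)
    if n=="drum":D=p
print("to drum",rel([D[0],D[1],9]))
d=np.load("w1.npy");print(d[203,340-8],d[200:206,300:304])
E
```

```text
drum [318.23633194 202.21436119] (30.157772064208984, 30.8405818939209) [ 593.20747441 -234.36719795   38.        ]
 diam mm [24.03834482 24.58260314]
washer [489.49032974  73.27684975] (39.983482360839844, 47.804134368896484) [ 448.71069947 -145.86843783    6.        ]
 diam mm [32.16490426 38.4562653 ]
to drum [-0.41 -0.17 13.71]
261.91708 [[262.09595 261.80255 263.13766 261.07892]
 [262.35602 262.60257 262.50406 261.5258 ]
 [261.5223  262.0843  263.15997 261.95474]
 [263.0231  262.88104 262.66092 260.88318]
 [262.65207 263.91696 264.28683 262.73373]
 [262.71646 264.42017 263.11682 262.83585]]
```

>>> move_arm --moves '[{"gripper":1,"xyz":[-0.41,-0.17,5],"angular":[0,0,0]},{"gripper":1,"xyz":[-0.41,-0.17,10],"angular":[0,0,0]},{"gripper":1,"xyz":[-0.41,-0.17,13.8],"angular":[0,0,0]},{"gripper":1,"xyz":[-0.41,-0.17,13.8],"angular":[0,0,0]},{"gripper":1,"xyz":[-0.41,-0.17,13.8],"angular":[0,0,0]},{"gripper":-1,"xyz":[-0.41,-0.17,13.8],"angular":[0,0,0]},{"gripper":-1,"xyz":[-0.41,-0.17,13.8],"angular":[0,0,0]},{"gripper":-1,"xyz":[-0.41,-0.17,13.8],"angular":[0,0,0]},{"gripper":-1,"xyz":[-0.41,-0.17,13.8],"angular":[0,0,0]},{"gripper":-1,"xyz":[-0.41,-0.17,13.8],"angular":[0,0,0]}]'

```text
clock: 2.65
position: [594.9, -234.0, 9.8]
ee_rot: [-0.199, 0.98, -0.001, 0.001]
contact_force: [-1.3, 1.3, 6.1]
gripper_width: 36.9
```

>>> move_arm --moves '[{"gripper":-1,"xyz":[0,0,0],"angular":[0,0,0]},{"gripper":-1,"xyz":[0,0,0],"angular":[0,0,0]},{"gripper":-1,"xyz":[0,0,-6],"angular":[0,0,0]},{"gripper":-1,"xyz":[0,0,-12],"angular":[0,0,0]},{"gripper":-1,"xyz":[0,0,-18],"angular":[0,0,0]},{"gripper":-1,"xyz":[0,0,-24],"angular":[0,0,0]},{"gripper":-1,"xyz":[0,0,-26],"angular":[0,0,0]}]'

```text
clock: 3.52
position: [595.3, -234.2, 273.3]
ee_rot: [-0.199, 0.98, -0.002, 0.004]
contact_force: [-0.7, -0.5, -1.6]
gripper_width: 36.5
```

```bash
python3 -c "
from h import *
s=arm.read_state();print(s['position'],s['gripper_width'],s['contact_force'],s['joints'])
print(rel([540,186,265]))"
```

```text
[ 595.25156513 -234.21676386  273.31198848] 36.52576242335272 [-0.71729377 -0.48918899 -1.55436283] [-1.22001242e-01  3.82417713e-01  1.09192127e-01  8.19852219e-04
 -1.28970575e+00 -1.04886378e+00]
[-11.28  40.86   0.72]
```

```bash
python3 -c "
from h import *
print(rel([663,208,230]))"
```

```text
[-23.44  38.11   4.31]
```

>>> move_arm --moves '[{"gripper":-1,"xyz":[-23.4,38.1,4.3],"angular":[0,0,0]},{"gripper":-1,"xyz":[-23.4,38.1,4.3],"angular":[0,0,0]},{"gripper":-1,"xyz":[-23.4,38.1,4.3],"angular":[0,0,0]},{"gripper":-1,"xyz":[-23.4,38.1,4.3],"angular":[0,0,0]},{"gripper":-1,"xyz":[-23.4,38.1,4.3],"angular":[0,0,0]},{"gripper":-1,"xyz":[-23.4,38.1,4.3],"angular":[0,0,0]},{"gripper":-1,"xyz":[-23.4,38.1,4.3],"angular":[0,0,0]},{"gripper":-1,"xyz":[-23.4,38.1,4.3],"angular":[0,0,0]},{"gripper":-1,"xyz":[-23.4,38.1,4.3],"angular":[0,0,0]},{"gripper":-1,"xyz":[-23.4,38.1,4.3],"angular":[0,0,0]}]'

```text
clock: 4.78
position: [661.2, 206.6, 225.5]
ee_rot: [-0.198, 0.98, -0.0, -0.0]
contact_force: [-0.6, 0.1, -0.8]
gripper_width: 36.8
```

```bash
python3 - <<'E'
from h import *
s=arm.read_state();print(s["position"],s["joint_vel"].round(3))
c=arm.get_calibration("wrist");im,d=arm.get_image("wrist")
cv2.imwrite("pics/w2.png",im);np.save("w2.npy",d);np.save("w2c.npy",c,allow_pickle=True)
u=proj(c,[610,186,110]);print(u,proj(c,[610,186,162]))
x,y=u.astype(int);y=max(y,75)
a=cv2.resize(im[y-75:y+75,x-75:x+75],None,fx=4,fy=4,interpolation=cv2.INTER_CUBIC)
b=cv2.resize(im[200:400,120:520],(400,200));a[400:,:]=a[400:,:]
o=np.zeros((600,800,3),np.uint8);o[:,:600]=a;o[:100,600:]=cv2.resize(b,(200,100));cv2.imwrite("pics/w2c.png",o);print("crop origin",x-75,y-75)
E
```

```text
[661.16423611 206.58830753 225.53221733] [-0.011 -0.011  0.003  0.003 -0.     0.   ]
[322.15287062 126.10724086] [322.48330054 132.2002702 ]
crop origin 247 51
```

View pics/w2c.png

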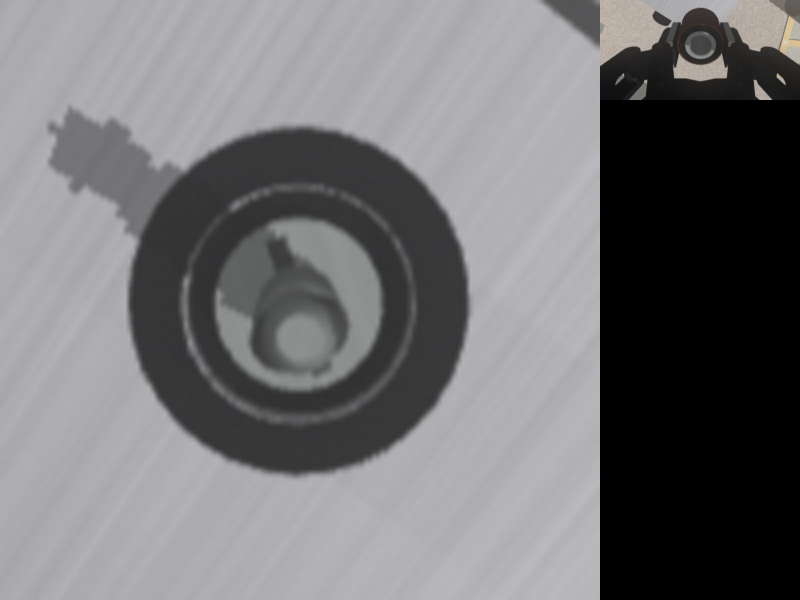

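The close view shows the flange (crop centre about (299,304)), the spindle tip at (303,338), and the drive pin ends at (277,240) and (322,372). The inset shows the drum held between the fingers. I'll compute the axis, the pin's bearing, and the offset of the drum in the grip.

```bash
python3 - <<'E'
from h import *
c=np.load("w2c.npy",allow_pickle=True).item();im=cv2.imread("pics/w2.png")
f=lambda p:np.array(p)/4+[247,51]
u,sz,_=blob(im,f((299,304)),32,110,sat=80);print("flange",u,sz,ray(c,u,96))
print("flange eye",ray(c,f((299,304)),96),"opening",ray(c,f((299,303)),100))
print("tip",ray(c,f((303,340)),162.5))
a,b=ray(c,f((277,240)),98),ray(c,f((322,372)),98);print("pin",a,b,np.degrees(np.arctan2(*(b-a)[1::-1])))
c2=arm.get_calibration("wrist")
# drum core top
g=cv2.cvtColor(im,cv2.COLOR_BGR2HSV)
u=proj(c,[661.2,206.6,225.5+28]);print("drum expected",u)
u,sz,_=blob(im,u,34,110,sat=80);s=arm.read_state()
p=ray(c,u,225.5+28);print("drum",u,sz,p, "rel tcp",p[:2]-s["position"][:2])
E
```

```text
flange [321.18952179 126.6652832 ] (41.09781265258789, 42.715572357177734) [611.60153933 185.88778414  96.        ]
flange eye [611.67026472 186.40974108  96.        ] opening [611.22404067 186.20973311 100.        ]
tip [612.02282633 187.03028127 162.5       ]
pin [601.76924044 177.49186452  98.        ] [622.24183916 195.95523342  98.        ] 42.04596100276574
drum expected [321.25419175 293.40688253]
drum [318.50865746 299.45267105] (34.05644989013672, 55.718650817871094) [664.18164502 206.65865719 253.5       ] rel tcp [2.89577028 0.27356184]
```

```bash
python3 - <<'E'
from h import *
im=cv2.imread("pics/w2.png")
a=cv2.resize(im[255:335,270:370],None,fx=6,fy=6,interpolation=cv2.INTER_CUBIC);cv2.imwrite("pics/w2d.png",a)
E
```

```text
(no output)
```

View pics/w2d.png

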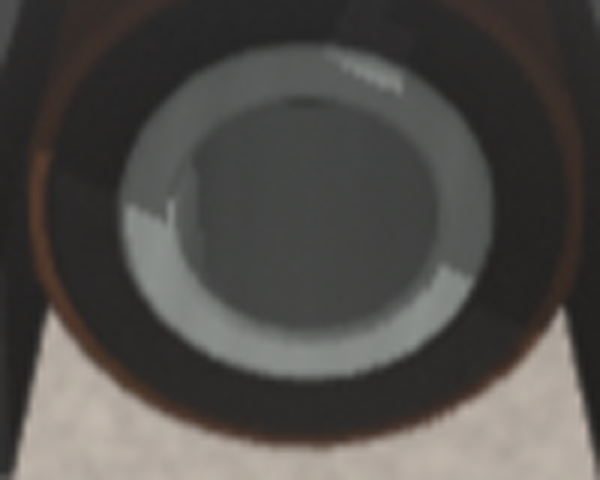

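The drum core ring spans x 120–493 and y 42–380 in the crop, so its centre is at full-image pixel (321.1,290.2).

```bash
python3 - <<'E'
from h import *
c=np.load("w2c.npy",allow_pickle=True).item();s=arm.read_state()
p=ray(c,(321.1,290.2),s["position"][2]-9.8+38);o=p-s["position"];print("drum rel tcp",o)
R=Rot.from_quat(s["ee_rot"]).as_matrix();print("in tool",R.T@o)
print("mat yaw tool y",np.degrees(np.arctan2(R[1,1],R[0,1])))
T=np.array([611.6,186.4])-o[:2];print(T,rel([T[0],T[1],190]))
print(s["joints"])
E
```

```text
drum rel tcp [-1.68843843 -0.52670114 28.2       ]
in tool [  1.75566442   0.16665302 -28.20032106]
mat yaw tool y 112.7984130302865
[613.28843843 186.92670114] [5.18 0.07 3.58]
[ 5.35333085e-01  5.04866208e-01  1.87710921e-01  1.01054026e-04
 -1.25347696e+00 -1.70825356e+00]
```

>>> move_arm --moves '[{"gripper":-1,"xyz":[5.2,0.05,2.0],"angular":[0,0,0]},{"gripper":-1,"xyz":[5.2,0.05,4.3],"angular":[0,0,0]},{"gripper":-1,"xyz":[5.2,0.05,4.3],"angular":[0,0,0]},{"gripper":-1,"xyz":[5.2,0.05,4.3],"angular":[0,0,0]},{"gripper":-1,"xyz":[5.2,0.05,4.3],"angular":[0,0,0]},{"gripper":-1,"xyz":[5.2,0.05,4.3],"angular":[0,0,0]}]'

```text
clock: 5.58
position: [613.8, 188.6, 183.0]
ee_rot: [-0.199, 0.98, 0.0, 0.001]
contact_force: [-0.3, -0.4, -1.3]
gripper_width: 36.5
```

```bash
python3 -c "
from h import *
s=arm.read_state();print(s['position'],s['contact_force'],s['wrist_torque'],s['joint_vel'].round(4))
print(rel([613.3,186.9,s['position'][2]]))"
```

```text
[613.76762488 188.56783608 183.00217812] [-0.33855066 -0.36438694 -1.29845027] [ 0.03234743  0.03902179 -0.01742383] [ 0.0023  0.0001 -0.0088 -0.0011 -0.0004 -0.0001]
[ 0.11 -0.14 -0.  ]
```

>>> move_arm --moves '[{"gripper":-1,"xyz":[0.1,-0.15,0.2],"angular":[0,0,0]},{"gripper":-1,"xyz":[0.1,-0.15,0.6],"angular":[0,0,0]},{"gripper":-1,"xyz":[0.1,-0.15,1.2],"angular":[0,0,0]},{"gripper":-1,"xyz":[0.1,-0.15,1.8],"angular":[0,0,0]},{"gripper":-1,"xyz":[0.1,-0.15,2.4],"angular":[0,0,0]},{"gripper":-1,"xyz":[0.1,-0.15,3.0],"angular":[0,0,0]},{"gripper":-1,"xyz":[0.1,-0.15,3.0],"angular":[0,0,0]}]'

```text
clock: 6.45
position: [612.5, 186.4, 151.5]
ee_rot: [-0.199, 0.98, -0.0, -0.001]
contact_force: [0.5, 0.4, -1.2]
gripper_width: 36.6
```

```bash
python3 -c "
from h import *
s=arm.read_state();print(s['position'],s['contact_force'],s['wrist_torque'],s['joint_vel'].round(4))
"
```

```text
[612.4782044  186.40985957 151.52360301] [ 0.47068321  0.39238318 -1.20930235] [-0.00579318  0.01445713  0.00413275] [-0.0008 -0.0095  0.0138  0.0083 -0.0032  0.0002]
```

>>> move_arm --moves '[{"gripper":-1,"xyz":[-0.05,0.05,0.4],"angular":[0,0,0]},{"gripper":-1,"xyz":[-0.05,0.05,0.8],"angular":[0,0,0]},{"gripper":-1,"xyz":[-0.05,0.05,1.2],"angular":[0,0,0]},{"gripper":-1,"xyz":[-0.05,0.05,1.6],"angular":[0,0,0]},{"gripper":-1,"xyz":[-0.05,0.05,1.6],"angular":[0,0,0]},{"gripper":-1,"xyz":[-0.05,0.05,1.6],"angular":[0,0,0]}]'

```text
clock: 7.2
position: [613.2, 187.2, 136.4]
ee_rot: [-0.199, 0.98, 0.0, 0.0]
contact_force: [0.0, -0.1, -0.6]
gripper_width: 36.5
```

```bash
python3 -c "
from h import *
s=arm.read_state();print(s['position'],s['contact_force'],s['wrist_torque'],s['joint_vel'].round(4))
"
```

```text
[613.2146386  187.23067006 136.4131096 ] [ 0.03953648 -0.09436027 -0.59274756] [ 0.00752713 -0.00204226  0.03816752] [ 0.0002 -0.0017  0.0019 -0.0015  0.0008 -0.0002]
```

>>> move_arm --moves '[{"gripper":-1,"xyz":[0,0,0.5],"angular":[0,0,0]},{"gripper":-1,"xyz":[0,0,1.0],"angular":[0,0,0]},{"gripper":-1,"xyz":[0,0,1.5],"angular":[0,0,0]},{"gripper":-1,"xyz":[0,0,2.0],"angular":[0,0,0]},{"gripper":-1,"xyz":[0,0,2.3],"angular":[0,0,0]},{"gripper":-1,"xyz":[0,0,2.3],"angular":[0,0,0]},{"gripper":-1,"xyz":[0,0,2.3],"angular":[0,0,0]}]'

```text
clock: 8.07
position: [613.3, 187.3, 113.5]
ee_rot: [-0.199, 0.98, 0.0, 0.0]
contact_force: [0.2, 0.9, -0.5]
gripper_width: 36.9
```

>>> move_arm --moves '[{"gripper":-1,"xyz":[0,0,0.2],"angular":[0,0,0]},{"gripper":-1,"xyz":[0,0,0.3],"angular":[0,0,0]},{"gripper":-1,"xyz":[0,0,0.4],"angular":[0,0,0]},{"gripper":-1,"xyz":[0,0,0.4],"angular":[0,0,0]},{"gripper":-1,"xyz":[0,0,0.4],"angular":[0,0,0]}]'

```text
clock: 8.7
position: [613.1, 187.2, 109.4]
ee_rot: [-0.199, 0.98, 0.0, 0.0]
contact_force: [-0.4, 0.7, -0.7]
gripper_width: 36.6
```

```bash
python3 -c "
from h import *
s=arm.read_state();print(s['position'],s['contact_force'],s['wrist_torque'],s['joint_vel'].round(4))
"
```

```text
[613.12638819 187.21070133 109.35467453] [-0.42704934  0.6658037  -0.74321135] [-0.02664383  0.0107229  -0.00771165] [-0.0003 -0.0005  0.0006  0.0016 -0.0003  0.0001]
```

>>> move_arm --moves '[{"gripper":-1,"xyz":[0,0,0.05],"angular":[0,0,0]},{"gripper":-1,"xyz":[0,0,0.1],"angular":[0,0,0]},{"gripper":-1,"xyz":[0,0,0.1],"angular":[0,0,0]},{"gripper":-1,"xyz":[0,0,0.1],"angular":[0,0,0]}]'

```text
clock: 9.2
position: [613.1, 187.2, 108.3]
ee_rot: [-0.199, 0.98, -0.0, 0.0]
contact_force: [-0.0, -0.7, 0.7]
gripper_width: 36.6
```

>>> move_arm --moves '[{"gripper":-1,"xyz":[0,0,0.05],"angular":[0,0,0]},{"gripper":-1,"xyz":[0,0,0.1],"angular":[0,0,0]},{"gripper":-1,"xyz":[0,0,0.1],"angular":[0,0,0]},{"gripper":-1,"xyz":[0,0,0.1],"angular":[0,0,0]}]'

```text
clock: 9.7
position: [613.2, 187.2, 107.3]
ee_rot: [-0.199, 0.98, -0.0, 0.0]
contact_force: [1.1, -0.6, -1.0]
gripper_width: 36.9
```

```bash
python3 -c "
from h import *
s=arm.read_state();print(s['position'],s['contact_force'],s['wrist_torque'],s['joint_vel'].round(4))
p=np.array([1.755,.17,0])
for a in range(-8,-91,-8): print(round(np.radians(a),3),((p-Rot.from_euler('z',a,degrees=True).apply(p))/10).round(3))
"
```

```text
[613.15294059 187.192284   107.31129439] [ 1.14605306 -0.576238   -1.02935658] [-0.149804   -0.13320478 -0.0352225 ] [ 0.0017 -0.0006  0.0001  0.002   0.0004 -0.0009]
-0.14 [-0.001  0.025  0.   ]
-0.279 [0.002 0.049 0.   ]
-0.419 [0.008 0.073 0.   ]
-0.559 [0.018 0.096 0.   ]
-0.698 [0.03  0.117 0.   ]
-0.838 [0.045 0.136 0.   ]
-0.977 [0.063 0.153 0.   ]
-1.117 [0.083 0.167 0.   ]
-1.257 [0.105 0.179 0.   ]
-1.396 [0.128 0.187 0.   ]
-1.536 [0.152 0.192 0.   ]
```

>>> move_arm --moves '[{"gripper":-1,"xyz":[0,0,0.05],"angular":[0,0,0]},{"gripper":-1,"xyz":[0,0,0.1],"angular":[0,0,0]},{"gripper":-1,"xyz":[0,0,0.1],"angular":[0,0,0]},{"gripper":-1,"xyz":[0,0,0.1],"angular":[0,0,0]}]'

```text
clock: 10.2
position: [613.1, 187.2, 106.3]
ee_rot: [-0.199, 0.98, -0.0, 0.0]
contact_force: [0.6, -0.5, -1.8]
gripper_width: 37.1
```

```bash
python3 -c "
from h import *
s=arm.read_state();print(s['position'],s['contact_force'],s['wrist_torque'],s['joint_vel'].round(4))
"
```

```text
[613.13563871 187.19319815 106.27749827] [ 0.62234585 -0.49135383 -1.76008415] [-0.13689552 -0.13555088  0.00170742] [ 0.      0.0004 -0.0016  0.0015 -0.0008  0.0008]
```

>>> move_arm --moves '[{"gripper":-1,"xyz":[0,0,0.05],"angular":[0,0,0]},{"gripper":-1,"xyz":[0,0,0.1],"angular":[0,0,0]},{"gripper":-1,"xyz":[0,0,0.1],"angular":[0,0,0]},{"gripper":-1,"xyz":[0,0,0.1],"angular":[0,0,0]}]'

```text
clock: 10.7
position: [613.2, 187.2, 105.8]
ee_rot: [-0.199, 0.98, -0.0, 0.0]
contact_force: [-1.1, -1.3, 3.8]
gripper_width: 36.9
```

```bash
python3 -c "
from h import *
s=arm.read_state();print(s['position'],s['contact_force'],s['wrist_torque'],s['joint_vel'].round(4))
"
```

```text
[613.15608136 187.19285092 105.77061351] [-1.09595163 -1.34617848  3.77696417] [-0.23789567  0.23238079  0.00297328] [-0.0016  0.0003 -0.0013 -0.0003  0.0007 -0.0001]
```

>>> move_arm --moves '[{"gripper":-1,"xyz":[0,0.012,0],"angular":[0,0,-0.07]},{"gripper":-1,"xyz":[0,0.025,0],"angular":[0,0,-0.14]},{"gripper":-1,"xyz":[0,0.037,0],"angular":[0,0,-0.21]},{"gripper":-1,"xyz":[0,0.049,0],"angular":[0,0,-0.279]},{"gripper":-1,"xyz":[0,0.049,0],"angular":[0,0,-0.279]}]'

```text
clock: 11.32
position: [613.0, 187.5, 105.7]
ee_rot: [-0.332, 0.943, -0.0, 0.0]
contact_force: [0.1, -1.6, 4.2]
gripper_width: 36.6
```

```bash
python3 -c "
from h import *
s=arm.read_state();print(s['position'],s['contact_force'],s['wrist_torque'],s['joint_vel'].round(4),s['ee_rot'])
"
```

```text
[613.03675331 187.50370999 105.739079  ] [ 0.07202758 -1.55710143  4.19474249] [-0.4884099   0.18376471 -0.13016524] [-0.0002  0.0005  0.0016 -0.001   0.0006 -0.0159] [-3.32438107e-01  9.43125055e-01 -1.03685936e-04  1.57798371e-04]
```

>>> move_arm --moves '[{"gripper":-1,"xyz":[0.004,0.024,0],"angular":[0,0,-0.14]},{"gripper":-1,"xyz":[0.012,0.045,0],"angular":[0,0,-0.28]},{"gripper":-1,"xyz":[0.02,0.045,0],"angular":[0,0,-0.28]}]'

```text
clock: 11.7
position: [612.7, 187.8, 105.8]
ee_rot: [-0.46, 0.888, -0.0, 0.0]
contact_force: [-0.3, -1.2, 3.4]
gripper_width: 36.9
```

```bash
python3 -c "
from h import *
s=arm.read_state();print(s['position'],s['contact_force'],s['wrist_torque'],s['ee_rot'])
c=arm.get_calibration('wrist');im,d=arm.get_image('wrist');cv2.imwrite('pics/w3.png',im);np.save('w3c.npy',c,allow_pickle=True)
u=proj(c,[611.6,186.4,162.5]);print(u)
for z in(134,138):print(z,proj(c,[611.6,186.4,z]))
x,y=270,200
cv2.imwrite('pics/w3c.png',cv2.resize(im[215:335,250:400],None,fx=5,fy=5,interpolation=cv2.INTER_CUBIC))
"
```

```text
[612.70698971 187.77665158 105.76159189] [-0.31535511 -1.22468415  3.43896565] [-0.54105185  0.05576106 -0.12937729] [-4.60190729e-01  8.87820022e-01 -1.74632201e-04  2.66072863e-04]
[320.9143512  340.03715999]
134 [320.93843173 290.1338225 ]
138 [320.93567741 295.84174191]
```

View pics/w3c.png

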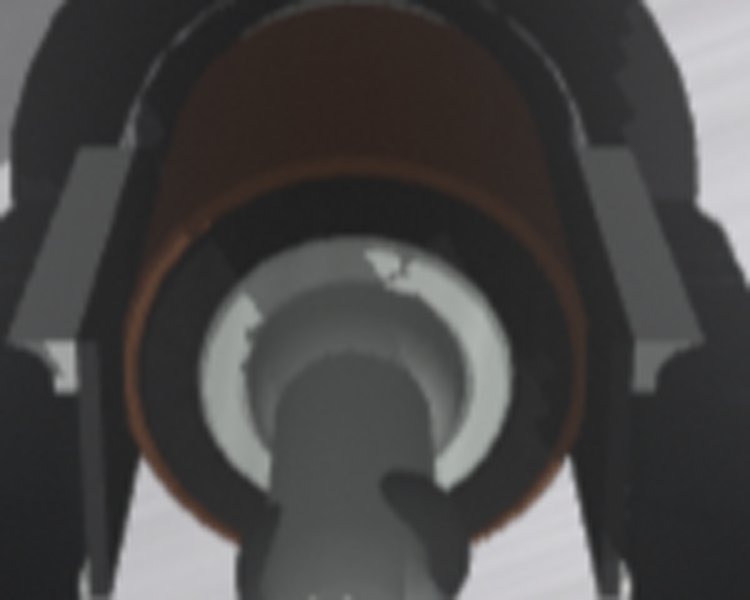

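The wrist crop shows the drum ring (centre about (321,291)) around the spindle, with the two spring balls at crop (260,540) and (425,510). It doesn't settle whether the drum is home or sitting on the pin. I'll turn further and watch z, the torque and the balls: if the balls keep still relative to the gripper, the spindle is turning with it and the drum is on the pin drive.

>>> move_arm --moves '[{"gripper":-1,"xyz":[0.01,0.02,0],"angular":[0,0,-0.14]},{"gripper":-1,"xyz":[0.02,0.04,0],"angular":[0,0,-0.28]},{"gripper":-1,"xyz":[0.03,0.06,0],"angular":[0,0,-0.42]},{"gripper":-1,"xyz":[0.04,0.08,0],"angular":[0,0,-0.56]},{"gripper":-1,"xyz":[0.04,0.08,0],"angular":[0,0,-0.56]}]'

```text
clock: 12.38
position: [612.0, 188.0, 105.8]
ee_rot: [-0.687, 0.726, -0.0, 0.0]
contact_force: [-0.7, -1.6, 4.9]
gripper_width: 36.8
```

```bash
python3 -c "
from h import *
s=arm.read_state();print(s['position'],s['contact_force'],s['wrist_torque'],s['ee_rot'],s['joints'][5])
c=arm.get_calibration('wrist');im,d=arm.get_image('wrist');cv2.imwrite('pics/w4.png',im);np.save('w4c.npy',c,allow_pickle=True)
for z in(134,138,155.8,162.5):print(z,proj(c,[611.6,186.4,z]))
a=cv2.imread('pics/w3.png')
f=lambda i:cv2.resize(i[250:375,270:370],None,fx=4,fy=4,interpolation=cv2.INTER_CUBIC)
cv2.imwrite('pics/w4c.png',np.hstack([f(a),f(im)]))
"
```

```text
[611.95232634 187.95702285 105.77113443] [-0.72995741 -1.61111203  4.86715676] [-0.62227951 -0.00369994 -0.10569817] [-6.87273659e-01  7.26398457e-01 -2.96304130e-04  3.34332116e-04] -0.6061608320510857
134 [320.60667244 290.43460093]
138 [320.59147204 296.1451055 ]
155.8 [320.51095804 326.39269506]
162.5 [320.47376811 340.36424957]
```

View pics/w4c.png

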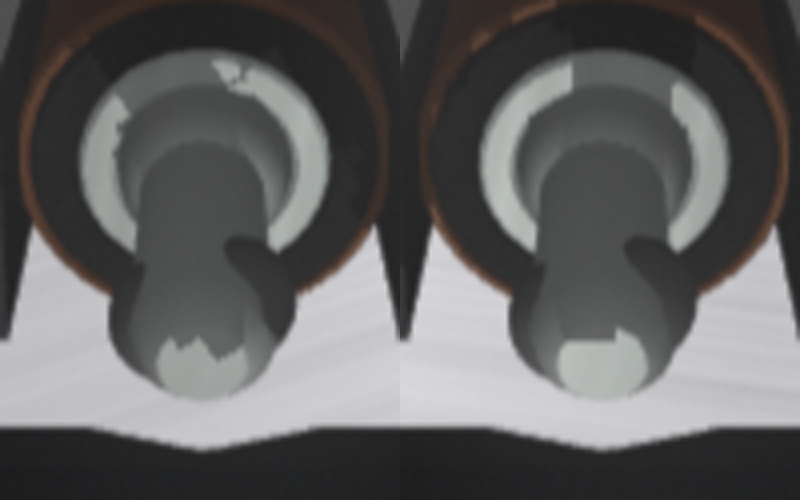

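In both pictures the balls sit in the same place relative to the gripper, although I turned it about 36° between them. So the spindle is turning with the drum: the slot is on the pin and the drum is home. The tip-to-ring spacing of about 52 px also fits home (49.9 px) better than 4 mm high (44.2 px). I'll ease off, open and lift.

>>> move_arm --moves '[{"gripper":-1,"xyz":[0,0,-0.03],"angular":[0,0,0]},{"gripper":1,"xyz":[0,0,-0.03],"angular":[0,0,0]},{"gripper":1,"xyz":[0,0,-0.03],"angular":[0,0,0]},{"gripper":1,"xyz":[0,0,-0.03],"angular":[0,0,0]},{"gripper":1,"xyz":[0,0,-0.03],"angular":[0,0,0]},{"gripper":1,"xyz":[0,0,-2],"angular":[0,0,0]},{"gripper":1,"xyz":[0,0,-7],"angular":[0,0,0]},{"gripper":1,"xyz":[0,0,-12],"angular":[0,0,0]},{"gripper":1,"xyz":[0,0,-13],"angular":[0,0,0]},{"gripper":1,"xyz":[0,0,-13],"angular":[0,0,0]}]'

```text
clock: 13.68
position: [611.5, 188.2, 235.7]
ee_rot: [-0.688, 0.725, 0.0, 0.001]
contact_force: [0.3, 0.8, -0.8]
gripper_width: 85.3
```

```bash
python3 - <<'E'
from h import *
s=arm.read_state();print(s["position"],s["gripper_width"])
c=arm.get_calibration("wrist");im,d=arm.get_image("wrist");cv2.imwrite("pics/w5.png",im);np.save("w5c.npy",c,allow_pickle=True);np.save("w5.npy",d)
# drum top ring and table heights by depth
K=c["camera_matrix"];v,u=np.indices(d.shape)
X=np.stack([(u-K[0,2])*d/K[0,0],(v-K[1,2])*d/K[0,0],d],-1);W=(X-c["t"])@c["R"]
r=np.hypot(W[...,0]-611.7,W[...,1]-186.4)
for a,b in((9.2,11.5),(13,18),(26,33),(40,55)):
    m=(d>0)&(r>a)&(r<b)&(W[...,2]>80)&(W[...,2]<160);print(a,b,m.sum(),np.percentile(W[m][:,2],[10,50,90]).round(1))
print(rel([448.7,-145.9,235]))
E
```

```text
[611.50487056 188.19976719 235.74196836] 85.30758990745008
9.2 11.5 171 [133.6 134.3 135.2]
13 18 758 [132.8 133.8 134.6]
26 33 1463 [100.  100.9 101.8]
40 55 5718 [ 99.5 100.4 101.3]
[34.18 14.45 -0.04]
```

The drum top measures 33.5–34 mm above the table, so the drum is home. Next is the washer.

>>> move_arm --moves '[{"gripper":1,"xyz":[34.2,14.4,0],"angular":[0,0,0]},{"gripper":1,"xyz":[34.2,14.4,0],"angular":[0,0,0]},{"gripper":1,"xyz":[34.2,14.4,5],"angular":[0,0,0]},{"gripper":1,"xyz":[34.2,14.4,11],"angular":[0,0,0]},{"gripper":1,"xyz":[34.2,14.4,11],"angular":[0,0,0]},{"gripper":1,"xyz":[34.2,14.4,11],"angular":[0,0,0]},{"gripper":1,"xyz":[34.2,14.4,11],"angular":[0,0,0]},{"gripper":1,"xyz":[34.2,14.4,11],"angular":[0,0,0]},{"gripper":1,"xyz":[34.2,14.4,11],"angular":[0,0,0]}]'

```text
clock: 14.85
position: [451.1, -145.5, 125.6]
ee_rot: [-0.689, 0.725, -0.0, 0.0]
contact_force: [0.2, 0.3, -0.3]
gripper_width: 85.5
```

```bash
cat >> h.py <<'E'
def shot(n):
    s=arm.read_state();c=arm.get_calibration("wrist");im,d=arm.get_image("wrist")
    cv2.imwrite(f"pics/{n}.png",im);np.save(n+"c.npy",c,allow_pickle=True);np.save(n+".npy",d);return s,c,im,d
def cloud(c,d):
    K=c["camera_matrix"];v,u=np.indices(d.shape)
    X=np.stack([(u-K[0,2])*d/K[0,0],(v-K[1,2])*d/K[0,0],d],-1);return (X-c["t"])@c["R"]
E
python3 - <<'E'
from h import *
s,c,im,d=shot("w6");print(s["position"],s["joint_vel"].round(3))
u=proj(c,[448.7,-145.9,6]);print(u)
u,sz,a=blob(im,u,34,110,sat=50);p=ray(c,u,6);print(u,sz,a,p)
W=cloud(c,d);r=np.hypot(W[...,0]-p[0],W[...,1]-p[1])
for a,b in((10,16),(25,60)):
    m=(d>0)&(r>a)&(r<b);print(a,b,np.percentile(W[m][:,2],[10,50,90]).round(1))
print(rel([p[0],p[1],40]))
x,y=u.astype(int);cv2.imwrite("pics/w6c.png",cv2.resize(im[y-50:y+50,x-50:x+50],None,fx=4,fy=4))
E
```

```text
[ 451.09916453 -145.51620984  125.56182439] [ 0.013 -0.009  0.007 -0.002 -0.001  0.001]
[323.41715341 193.43280921]
[323.27138519 193.07170486] (39.6314697265625, 40.743507385253906) 94.09757995605469 [ 448.80528377 -146.21582404    6.        ]
10 16 [  6.7 206.3 211.5]
25 60 [  0.6 176.2 211.7]
[0.1  0.25 8.58]
```

View pics/w6.png

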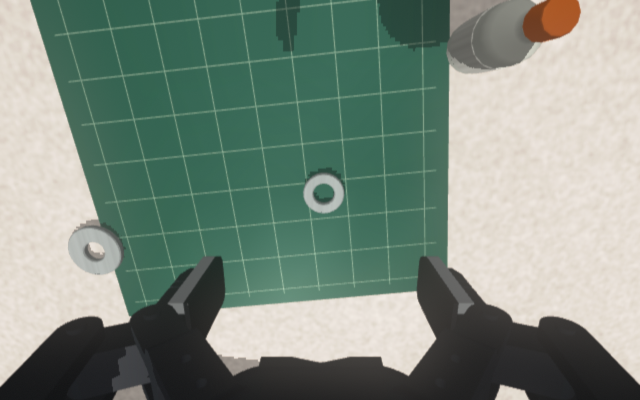

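The view shows the small washer at (323,193), clear of the big washer (95,250) and the glue bottle (500,40). Before gripping such a thin part I'll check how far the fingertips sit behind the TCP at about 37 mm opening.

```bash
python3 - <<'E'
from h import *
for n,pos,q in(("w2",[661.16,206.59,225.53],[-.198,.98,0,0]),("w6",None,None)):
    c=np.load(n+"c.npy",allow_pickle=True).item();d=np.load(n+".npy");W=cloud(c,d)
    s=arm.read_state()
    if pos is None: pos,q=s["position"],s["ee_rot"]
    T=Rot.from_quat(q).inv().apply((W-np.array(pos)).reshape(-1,3)).reshape(W.shape)
    for sg in(-1,1):
        lo,hi=(17,34) if n=="w2" else (38,58)
        m=(d>0)&(sg*T[...,1]>lo)&(sg*T[...,1]<hi)&(abs(T[...,0])<14)&(T[...,2]<15)&(T[...,2]>-60)
        print(n,sg,m.sum(),np.percentile(T[m][:,2],[50,90,98,100]).round(1))
E
```

```text
w2 -1 3249 [-39.  -16.3  -8.1   9.1]
w2 1 3291 [-39.3 -16.8  -8.5   7.3]
w6 -1 3557 [-38.7 -21.4 -16.  -12.8]
w6 1 3551 [-38.6 -21.4 -15.8 -11.7]
```

>>> move_arm --moves '[{"gripper":1,"xyz":[0.1,0.25,4],"angular":[0,0,0]},{"gripper":1,"xyz":[0.1,0.25,9],"angular":[0,0,0]},{"gripper":1,"xyz":[0.1,0.25,11],"angular":[0,0,0]},{"gripper":1,"xyz":[0.1,0.25,11],"angular":[0,0,0]},{"gripper":1,"xyz":[0.1,0.25,11],"angular":[0,0,0]}]'

```text
clock: 15.52
position: [449.0, -146.3, 16.4]
ee_rot: [-0.689, 0.725, -0.001, 0.001]
contact_force: [0.3, -0.0, 0.5]
gripper_width: 85.7
```

```bash
python3 - <<'E'
from h import *
s,c,im,d=shot("w7");print(s["position"],s["joint_vel"].round(3))
print(rel([448.8,-146.2,-2]),proj(c,[448.8,-146.2,6]))
u,sz,a=blob(im,proj(c,[448.8,-146.2,6]),50,110,sat=50);print(u,sz,ray(c,u,6.3))
E
```

```text
[ 449.02557511 -146.34678114   16.40854615] [-0.007 -0.016  0.001 -0.002  0.004  0.001]
[-0.03  0.03  1.86] [320.67488976 251.81245672]
[320.70641327 251.03617859] (61.824424743652344, 66.69248962402344) [ 448.75373169 -146.77523146    6.3       ]
```

>>> move_arm --moves '[{"gripper":1,"xyz":[0.0,0.03,1.0],"angular":[0,0,0]},{"gripper":1,"xyz":[0.0,0.03,1.8],"angular":[0,0,0]},{"gripper":1,"xyz":[0.0,0.03,1.8],"angular":[0,0,0]},{"gripper":-1,"xyz":[0.0,0.03,1.8],"angular":[0,0,0]},{"gripper":-1,"xyz":[0.0,0.03,1.8],"angular":[0,0,0]},{"gripper":-1,"xyz":[0.0,0.03,1.8],"angular":[0,0,0]},{"gripper":-1,"xyz":[0.0,0.03,1.8],"angular":[0,0,0]},{"gripper":-1,"xyz":[0.0,0.03,1.8],"angular":[0,0,0]},{"gripper":-1,"xyz":[0.0,0.03,1.8],"angular":[0,0,0]},{"gripper":-1,"xyz":[0.0,0.03,1.8],"angular":[0,0,0]}]'

```text
clock: 16.82
position: [448.4, -147.2, -0.4]
ee_rot: [-0.689, 0.725, -0.001, 0.001]
contact_force: [-2.3, -0.3, 17.1]
gripper_width: 31.0
```

```bash
python3 - <<'E'
from h import *
s=arm.read_state();print(s["position"],s["gripper_width"],s["contact_force"],s["wrist_torque"])
E
```

```text
[ 4.48359637e+02 -1.47220513e+02 -3.86810568e-01] 30.991404468193878 [-2.2773954  -0.33078161 17.14852375] [9.22445798e-04 1.01584190e+00 2.83704711e-02]
```

The tips bear on the mat with 17 N. I'll reopen, raise a little and regrip.

>>> move_arm --moves '[{"gripper":-0.2,"xyz":[0,0,-0.2],"angular":[0,0,0]},{"gripper":0.1,"xyz":[0,0,-0.35],"angular":[0,0,0]},{"gripper":0.1,"xyz":[0,0,-0.35],"angular":[0,0,0]},{"gripper":-1,"xyz":[0,0,-0.35],"angular":[0,0,0]},{"gripper":-1,"xyz":[0,0,-0.35],"angular":[0,0,0]},{"gripper":-1,"xyz":[0,0,-0.35],"angular":[0,0,0]},{"gripper":-1,"xyz":[0,0,-0.35],"angular":[0,0,0]},{"gripper":-1,"xyz":[0,0,-0.35],"angular":[0,0,0]},{"gripper":-1,"xyz":[0,0,-0.35],"angular":[0,0,0]}]'

```text
clock: 17.95
position: [447.1, -146.9, 1.1]
ee_rot: [-0.689, 0.725, 0.0, -0.0]
contact_force: [-1.2, -0.2, 5.4]
gripper_width: 30.2
```

```bash
python3 - <<'E'
from h import *
s,c,im,d=shot("w8");print(s["position"],s["gripper_width"],s["contact_force"],s["wrist_torque"])
cv2.imwrite("pics/w8c.png",cv2.resize(im[190:340,250:390],None,fx=4,fy=4))
E
```

```text
[ 447.09693957 -146.86787977    1.10387383] 30.189108456416403 [-1.22958009 -0.24516214  5.38542913] [ 0.25739153  0.39582082 -0.03308111]
```

View pics/w8c.png

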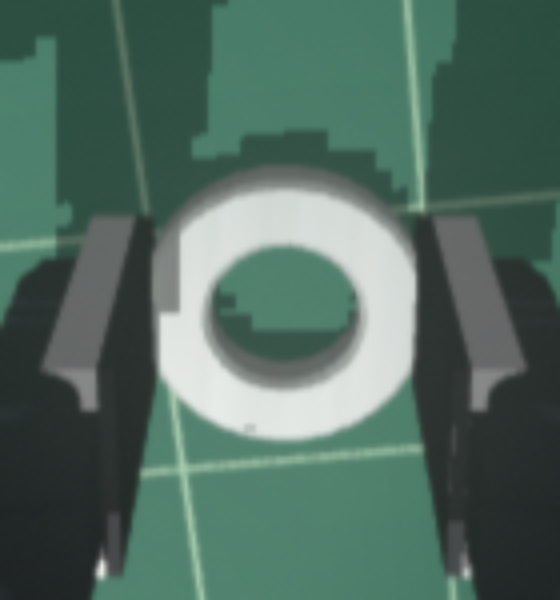

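The washer is gripped flat and centred between the pads, with its bore centre at crop (285,315). I'll measure its offset in the grip now.

```bash
python3 - <<'E'
from h import *
c=np.load("w8c.npy",allow_pickle=True).item();im=cv2.imread("pics/w8.png");s=arm.read_state()
R=Rot.from_quat(s["ee_rot"]).as_matrix()
# bore hole's upper rim: inner green/dark area inside white
g=cv2.cvtColor(im,cv2.COLOR_BGR2HSV)[190:340,250:390]
m=((g[...,2]>140)&(g[...,1]<40)).astype(np.uint8)
cs,h=cv2.findContours(m,cv2.RETR_CCOMP,cv2.CHAIN_APPROX_NONE)
for k,hh in zip(cs,h[0]):
    if len(k)>60:
        e=cv2.fitEllipse(k);u=np.array(e[0])+[250,190];p=ray(c,u,6.6);print(hh[3],e[1],u,p,R.T@(p-s["position"]))
print(s["joints"][5],"go up",rel([611.7,186.5,215]))
E
```

```text
-1 (63.821807861328125, 66.00140380859375) [321.54865265 267.8380127 ] [ 446.4471374  -146.15211758    6.6       ] [-0.69026675  0.6386016  -5.50733778]
2 (35.286460876464844, 38.559078216552734) [320.47889709 268.29589081] [ 446.95616862 -145.94137391    6.6       ] [-0.92701386  0.14113156 -5.50756567]
-0.08099433675331844 go up [-34.14 -14.71 -21.4 ]
```

>>> move_arm --moves '[{"gripper":-1,"xyz":[0,0,-4],"angular":[0,0,0]},{"gripper":-1,"xyz":[0,0,-10],"angular":[0,0,0]},{"gripper":-1,"xyz":[0,0,-16],"angular":[0,0,0]},{"gripper":-1,"xyz":[0,0,-21],"angular":[0,0,0]},{"gripper":-1,"xyz":[0,0,-21],"angular":[0,0,0]}]'

```text
clock: 18.62
position: [449.6, -147.0, 214.9]
ee_rot: [-0.689, 0.725, -0.004, 0.003]
contact_force: [-0.5, -0.6, -1.2]
gripper_width: 30.7
```

```bash
python3 - <<'E'
from h import *
s=arm.read_state();print(s["position"],s["gripper_width"],s["contact_force"])
print("go",rel([611.7,186.5,205]))
E
```

```text
[ 449.55482626 -147.02527574  214.92105811] 30.730289634294262 [-0.5091601  -0.62125483 -1.20567782]
go [-34.14 -14.46   1.14]
```

>>> move_arm --moves '[{"gripper":-1,"xyz":[-34.1,-14.4,0.8],"angular":[0,0,0]},{"gripper":-1,"xyz":[-34.1,-14.4,0.8],"angular":[0,0,0]},{"gripper":-1,"xyz":[-34.1,-14.4,0.8],"angular":[0,0,0]},{"gripper":-1,"xyz":[-34.1,-14.4,0.8],"angular":[0,0,0]},{"gripper":-1,"xyz":[-34.1,-14.4,0.8],"angular":[0,0,0]},{"gripper":-1,"xyz":[-34.1,-14.4,0.8],"angular":[0,0,0]},{"gripper":-1,"xyz":[-34.1,-14.4,0.8],"angular":[0,0,0]},{"gripper":-1,"xyz":[-34.1,-14.4,0.8],"angular":[0,0,0]},{"gripper":-1,"xyz":[-34.1,-14.4,0.8],"angular":[0,0,0]}]'

```text
clock: 19.75
position: [608.1, 185.0, 202.3]
ee_rot: [-0.688, 0.726, 0.0, -0.001]
contact_force: [0.0, 0.0, 0.5]
gripper_width: 30.6
```

```bash
python3 - <<'E'
from h import *
s,c,im,d=shot("w9");print(s["position"],s["gripper_width"],s["contact_force"],s["joint_vel"].round(3),s["ee_rot"])
R=Rot.from_quat(s["ee_rot"]).as_matrix()
o=R@[-.92,.15,0];T=np.array([611.7,186.5,0])-o;print(T,rel([T[0],T[1],s["position"][2]]))
zz=s["position"][2]+5.5;u=proj(c,s["position"]+o+[0,0,5.5]);print("exp",u)
x,y=map(int,u);g=cv2.cvtColor(im,cv2.COLOR_BGR2HSV)[y-40:y+60,x-50:x+50]
for lo in(120,140,160):
  m=((g[...,2]>lo)&(g[...,1]<40)).astype(np.uint8)
  cs,h=cv2.findContours(m,cv2.RETR_CCOMP,cv2.CHAIN_APPROX_NONE)
  for k,hh in zip(cs,h[0]):
    if len(k)>60:
        e=cv2.fitEllipse(k);v=np.array(e[0])+[x-50,y-40];p=ray(c,v,zz);print(lo,hh[3],e[1],v,R.T@(p-s["position"]))
E
```

```text
[608.08337182 185.01290658 202.34140886] 30.569598648796227 [0.00907463 0.04147255 0.4981883 ] [-0.004 -0.011  0.007  0.002 -0.002 -0.002] [-6.88080811e-01  7.25633773e-01  1.93728695e-04 -6.21971708e-04]
[6.11800947e+02 1.85573334e+02 4.14598866e-04] [-0.08 -0.35  0.04]
exp [320.4776604 268.2782828]
120 -1 (70.47238159179688, 95.02346801757812) [319.13463211 282.25392914] [-8.24665649 -0.48129343 -5.50579719]
120 2 (37.358306884765625, 39.293277740478516) [320.45396042 267.53143311] [-0.5300831   0.14546291 -5.50017642]
120 -1 (18.052900314331055, 30.089441299438477) [357.10578156 236.07438946] [15.23418507 16.69025836 -5.47133676]
120 -1 (22.885478973388672, 26.554353713989258) [280.00353336 238.45143223] [ 14.09793354 -18.13423119  -5.51165793]
140 -1 (28.148351669311523, 34.59537887573242) [320.67072678 264.78721619] [ 0.88407967  0.24680878 -5.49916171]
140 -1 (65.42698669433594, 88.75360870361328) [317.05886078 286.98537445] [-10.77347047  -1.46905651  -5.50852753]
140 -1 (17.74786376953125, 28.978662490844727) [357.06896973 235.89807224] [15.32000135 16.67097371 -5.4713041 ]
140 -1 (21.571617126464844, 26.76763343811035) [279.81919098 237.99752522] [ 14.3197886  -18.20961295  -5.51160253]
160 -1 (58.81005859375, 63.363853454589844) [320.15149689 304.20508575] [-2.01753149e+01 -1.21344501e-02 -5.51285089e+00]
160 -1 (26.21560287475586, 33.788658142089844) [320.65043259 265.05194855] [ 0.74798207  0.23734152 -5.49925904]
160 -1 (16.48108673095703, 28.603670120239258) [357.458992   235.47130299] [15.52745523 16.84036156 -5.47097954]
160 -1 (20.837364196777344, 25.702800750732422) [279.51455307 237.76269627] [ 14.43455436 -18.34313665  -5.51168137]
```

>>> move_arm --moves '[{"gripper":-1,"xyz":[-0.08,-0.35,1.0],"angular":[0,0,0]},{"gripper":-1,"xyz":[-0.08,-0.35,2.6],"angular":[0,0,0]},{"gripper":-1,"xyz":[-0.08,-0.35,2.6],"angular":[0,0,0]},{"gripper":-1,"xyz":[-0.08,-0.35,2.6],"angular":[0,0,0]}]'

```text
clock: 20.3
position: [612.3, 186.7, 176.6]
ee_rot: [-0.689, 0.725, -0.0, -0.0]
contact_force: [0.5, 0.1, -0.2]
gripper_width: 30.2
```

```bash
python3 - <<'E'
from h import *
s=arm.read_state();print(s["position"],s["contact_force"],rel([611.8,185.7,145]))
E
```

```text
[612.28368567 186.69242652 176.60917536] [ 0.54537914  0.06273421 -0.24219469] [0.1  0.04 3.16]
```

>>> move_arm --moves '[{"gripper":-1,"xyz":[0.1,0.05,0.5],"angular":[0,0,0]},{"gripper":-1,"xyz":[0.1,0.05,1.0],"angular":[0,0,0]},{"gripper":-1,"xyz":[0.1,0.05,1.6],"angular":[0,0,0]},{"gripper":-1,"xyz":[0.1,0.05,2.2],"angular":[0,0,0]},{"gripper":-1,"xyz":[0.1,0.05,2.8],"angular":[0,0,0]},{"gripper":-1,"xyz":[0.1,0.05,3.0],"angular":[0,0,0]},{"gripper":-1,"xyz":[0.1,0.05,3.0],"angular":[0,0,0]},{"gripper":-1,"xyz":[0.1,0.05,3.0],"angular":[0,0,0]}]'

```text
clock: 21.3
position: [611.8, 185.9, 147.1]
ee_rot: [-0.689, 0.725, -0.0, 0.0]
contact_force: [-0.3, 0.2, 0.1]
gripper_width: 30.2
```

```bash
python3 - <<'E'
from h import *
s=arm.read_state();print(s["position"],s["contact_force"],s["wrist_torque"],rel([611.8,185.7,135]))
E
```

```text
[611.84244552 185.88980709 147.07422075] [-0.29266432  0.2202339   0.10376885] [-0.00268332 -0.00639123  0.00719585] [0.02 0.   1.21]
```

>>> move_arm --moves '[{"gripper":-1,"xyz":[0.01,0,0.3],"angular":[0,0,0]},{"gripper":-1,"xyz":[0.01,0,0.6],"angular":[0,0,0]},{"gripper":-1,"xyz":[0.01,0,0.9],"angular":[0,0,0]},{"gripper":-1,"xyz":[0.01,0,1.1],"angular":[0,0,0]},{"gripper":-1,"xyz":[0.01,0,1.1],"angular":[0,0,0]},{"gripper":-1,"xyz":[0.01,0,1.1],"angular":[0,0,0]}]'

```text
clock: 22.05
position: [611.6, 185.6, 135.8]
ee_rot: [-0.688, 0.725, -0.0, -0.0]
contact_force: [0.0, -0.1, -0.9]
gripper_width: 30.4
```

```bash
python3 - <<'E'
from h import *
s=arm.read_state();print(s["position"],s["contact_force"],s["wrist_torque"])
E
```

```text
[611.63967606 185.64616994 135.79342164] [ 0.02958996 -0.09928777 -0.85012784] [-0.14505257 -0.08568296 -0.00922219]
```

>>> move_arm --moves '[{"gripper":-1,"xyz":[0,0,0.08],"angular":[0,0,0]},{"gripper":-1,"xyz":[0,0,0.08],"angular":[0,0,0]},{"gripper":1,"xyz":[0,0,0.08],"angular":[0,0,0]},{"gripper":1,"xyz":[0,0,0.08],"angular":[0,0,0]},{"gripper":1,"xyz":[0,0,0.08],"angular":[0,0,0]},{"gripper":1,"xyz":[0,0,-4],"angular":[0,0,0]},{"gripper":1,"xyz":[0,0,-9.5],"angular":[0,0,0]},{"gripper":1,"xyz":[0,0,-10],"angular":[0,0,0]},{"gripper":1,"xyz":[0,0,-10],"angular":[0,0,0]}]'

```text
clock: 23.18
position: [611.5, 185.8, 236.0]
ee_rot: [-0.688, 0.725, 0.0, 0.0]
contact_force: [-1.0, 0.1, -0.1]
gripper_width: 85.4
```

```bash
python3 - <<'E'
from h import *
s,c,im,d=shot("w10");print(s["position"],s["gripper_width"])
W=cloud(c,d);r=np.hypot(W[...,0]-611.7,W[...,1]-186.5)
for a,b in((10,15.5),(17.5,18.5),(26,33),(40,55)):
    m=(d>0)&(r>a)&(r<b)&(W[...,2]>80)&(W[...,2]<160);print(a,b,m.sum(),np.percentile(W[m][:,2],[5,50,95]).round(1))
m=(d>0)&(r>10)&(r<15.5)&(abs(W[...,2]-140)<4);A=W[m]
k=np.linalg.lstsq(np.c_[A[:,:2]-[611.7,186.5],np.ones(len(A))],A[:,2],rcond=None)[0];print("plane",k)
print(rel([441.5,-363.2,145]),s["joints"])
E
```

```text
[611.45383499 185.83789709 235.98555314] 85.43374731489024
10 15.5 677 [139.5 140.4 141.6]
17.5 18.5 131 [ 90.4 133.1 134.3]
26 33 1432 [ 99.8 100.9 102. ]
40 55 5649 [ 99.3 100.4 101.5]
plane [-2.01534624e-03 -6.11409355e-03  1.40454548e+02]
[55.68 14.04  9.02] [ 5.47496057e-01  4.05539127e-01  5.23474997e-02 -6.48885253e-04
 -1.21684188e+00 -5.99433113e-01]
```

The washer is flat on the drum: its top is 40 mm above the table and its tilt is under 0.01. Next is the collar.

>>> move_arm --moves '[{"gripper":1,"xyz":[55.7,14.0,0],"angular":[0,0,0]},{"gripper":1,"xyz":[55.7,14.0,0],"angular":[0,0,0]},{"gripper":1,"xyz":[55.7,14.0,0],"angular":[0,0,0]},{"gripper":1,"xyz":[55.7,14.0,0],"angular":[0,0,0]},{"gripper":1,"xyz":[55.7,14.0,5],"angular":[0,0,0]},{"gripper":1,"xyz":[55.7,14.0,9],"angular":[0,0,0]},{"gripper":1,"xyz":[55.7,14.0,9],"angular":[0,0,0]},{"gripper":1,"xyz":[55.7,14.0,9],"angular":[0,0,0]},{"gripper":1,"xyz":[55.7,14.0,9],"angular":[0,0,0]},{"gripper":1,"xyz":[55.7,14.0,9],"angular":[0,0,0]}]'

```text
clock: 24.48
position: [439.9, -364.9, 142.3]
ee_rot: [-0.687, 0.727, 0.003, -0.001]
contact_force: [-0.7, 1.8, 0.7]
gripper_width: 85.7
```

>>> move_arm --moves '[{"gripper":1,"xyz":[0,0,0],"angular":[0,0,0]},{"gripper":1,"xyz":[0,0,0],"angular":[0,0,0]},{"gripper":1,"xyz":[0,0,0],"angular":[0,0,0]}]'

```text
clock: 24.85
position: [443.4, -362.3, 145.9]
ee_rot: [-0.689, 0.725, -0.0, 0.0]
contact_force: [0.8, -0.6, 0.2]
gripper_width: 85.3
```

```bash
python3 - <<'E'
from h import *
s,c,im,d=shot("w11");print(s["position"],s["joint_vel"].round(3))
print(proj(c,[441.5,-363.2,12]))
# collar: not-green, dark, on the mat; height mask by depth as a second cue
g=cv2.cvtColor(im,cv2.COLOR_BGR2HSV);W=cloud(c,d)
near=np.hypot(W[...,0]-441.5,W[...,1]+363.2)<40
m=((g[...,1]<70)&near&(W[...,2]<25)).astype(np.uint8)
cs,_=cv2.findContours(m,cv2.RETR_EXTERNAL,cv2.CHAIN_APPROX_NONE)
for k in sorted(cs,key=cv2.contourArea)[-3:]:
    e=cv2.minEnclosingCircle(k);print(cv2.contourArea(k),e,ray(c,e[0],12))
h=(d>0)&near&(W[...,2]>9)&(W[...,2]<16);print("depth",h.sum(),W[h].mean(0),W[h].min(0),W[h].max(0))
u=proj(c,[441.5,-363.2,12]).astype(int)
x,y=u;cv2.imwrite("pics/w11c.png",cv2.resize(im[y-50:y+50,x-60:x+60],None,fx=5,fy=5,interpolation=cv2.INTER_CUBIC));print("origin",x-60,y-50)
E
```

```text
[ 443.36861531 -362.31413963  145.94983776] [ 0.002 -0.006  0.003  0.001  0.001 -0.   ]
[322.5760488  188.44862933]
2.0 ((289.5, 201.5), 4.527792930603027) [ 471.14121246 -352.82802212   12.        ]
2.0 ((358.0, 159.5), 1.500100016593933) [ 410.28639549 -386.98127863   12.        ]
742.5 ((324.5, 192.44595336914062), 18.614696502685547) [ 440.00059932 -359.51722136   12.        ]
depth 545 [ 439.70354999 -361.76974058   12.13712969] [ 426.31981438 -374.67041275    9.12000298] [ 452.70361828 -347.69730026   14.29239384]
origin 262 138
```

View pics/w11c.png

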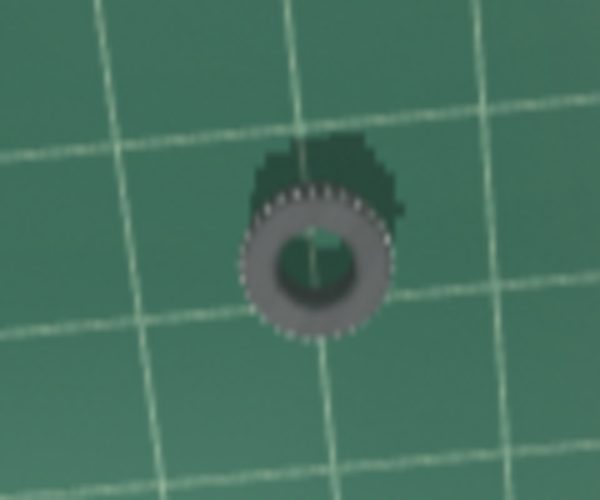

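The crop shows the collar's top face centred at (317,267), which is full-image pixel (325.4,191.4).

```bash
python3 - <<'E'
from h import *
c=np.load("w11c.npy",allow_pickle=True).item();p=ray(c,(325.4,191.4),12.5);print(p,rel([p[0],p[1],30]))
E
```

```text
[ 439.17264122 -360.55716166   12.5       ] [-0.16  0.44 11.61]
```

>>> move_arm --moves '[{"gripper":1,"xyz":[-0.15,0.43,5],"angular":[0,0,0]},{"gripper":1,"xyz":[-0.15,0.43,10],"angular":[0,0,0]},{"gripper":1,"xyz":[-0.15,0.43,12.5],"angular":[0,0,0]},{"gripper":1,"xyz":[-0.15,0.43,12.5],"angular":[0,0,0]},{"gripper":1,"xyz":[-0.15,0.43,12.5],"angular":[0,0,0]}]'

```text
clock: 25.52
position: [440.0, -361.7, 22.2]
ee_rot: [-0.689, 0.725, -0.001, 0.0]
contact_force: [0.1, 0.3, 0.7]
gripper_width: 85.4
```

```bash
python3 - <<'E'
from h import *
s,c,im,d=shot("w12");print(s["position"],s["joint_vel"].round(3))
g=cv2.cvtColor(im,cv2.COLOR_BGR2HSV);W=cloud(c,d)
near=np.hypot(W[...,0]-439.2,W[...,1]+360.6)<22
h=((d>0)&near&(W[...,2]>9.5)&(W[...,2]<15)).astype(np.uint8)
k=max(cv2.findContours(h,cv2.RETR_EXTERNAL,cv2.CHAIN_APPROX_NONE)[0],key=cv2.contourArea)
e=cv2.fitEllipse(cv2.convexHull(k));p=ray(c,e[0],12.5);print(e,p,rel([p[0],p[1],4]),np.median(W[h>0][:,2]))
E
```

```text
[ 439.96139849 -361.69380521   22.21815648] [-0.005 -0.016  0.007 -0.003  0.002  0.002]
((321.2120361328125, 251.16854858398438), (49.77358627319336, 52.210941314697266), 90.30458068847656) [ 439.48033949 -362.2064049    12.5       ] [0.04 0.07 1.86] 12.266049539174093
```

>>> move_arm --moves '[{"gripper":1,"xyz":[0,0.03,1.0],"angular":[0,0,0]},{"gripper":1,"xyz":[0,0.03,1.7],"angular":[0,0,0]},{"gripper":1,"xyz":[0,0.03,1.7],"angular":[0,0,0]},{"gripper":-1,"xyz":[0,0.03,1.7],"angular":[0,0,0]},{"gripper":-1,"xyz":[0,0.03,1.7],"angular":[0,0,0]},{"gripper":-1,"xyz":[0,0.03,1.7],"angular":[0,0,0]},{"gripper":-1,"xyz":[0,0.03,1.7],"angular":[0,0,0]},{"gripper":-1,"xyz":[0,0.03,1.7],"angular":[0,0,0]},{"gripper":-1,"xyz":[0,0.03,1.7],"angular":[0,0,0]},{"gripper":-1,"xyz":[0,0.03,1.7],"angular":[0,0,0]}]'

```text
clock: 26.82
position: [438.7, -361.7, 4.3]
ee_rot: [-0.689, 0.725, -0.0, 0.0]
contact_force: [-0.4, 1.4, 5.0]
gripper_width: 23.1
```

```bash
python3 - <<'E'
from h import *
s,c,im,d=shot("w13");print(s["position"],s["gripper_width"],s["contact_force"],s["wrist_torque"])
R=Rot.from_quat(s["ee_rot"]).as_matrix()
W=cloud(c,d);T=(W-s["position"])@R
h=((d>0)&(abs(T[...,1])<12.4)&(abs(T[...,0])<20)&(W[...,2]>9.5)&(W[...,2]<15)).astype(np.uint8)
k=max(cv2.findContours(h,cv2.RETR_EXTERNAL,cv2.CHAIN_APPROX_NONE)[0],key=cv2.contourArea)
e=cv2.fitEllipse(cv2.convexHull(k));p=ray(c,e[0],12.5);print(e,p,R.T@(p-s["position"]))
# bore, dark/green hole in the grey face
x,y=map(int,e[0]);g=cv2.cvtColor(im,cv2.COLOR_BGR2HSV)[y-30:y+30,x-30:x+30]
print("V,S along the middle row",g[30,::4,2],g[30,::4,1]);print("col",g[::4,30,2],g[::4,30,1])
E
```

```text
[ 438.68588582 -361.67476047    4.29841046] 23.118279035072398 [-0.40308193  1.44542974  4.96689511] [0.25980621 0.17698417 0.03252908]
((319.70758056640625, 265.9845275878906), (56.289268493652344, 74.69080352783203), 91.35568237304688) [ 438.77841092 -363.3851966    12.5       ] [ 1.70675993 -0.18632668 -8.20076073]
V,S along the middle row [ 39  37  69 100  99  70  72  96  72  73  72  65 107 108 106] [ 46  48  11   5   5 102 110  69 106 112 110  71   2   5   7]
col [ 64  91 156 106 111 106  74  76  82  88  57  57  66 113 115] [ 68  14  10   7   7   5 100  97  81  67  22  18  15   7   7]
```

```bash
python3 - <<'E'
from h import *
c=np.load("w13c.npy",allow_pickle=True).item();im=cv2.imread("pics/w13.png");s=arm.read_state();R=Rot.from_quat(s["ee_rot"]).as_matrix()
x,y=290,235;g=cv2.cvtColor(im,cv2.COLOR_BGR2HSV)[y:y+75,x:x+60]
for lo in(80,88):
  m=((g[...,2]>lo)&(g[...,1]<35)).astype(np.uint8)
  cs,h=cv2.findContours(m,cv2.RETR_CCOMP,cv2.CHAIN_APPROX_NONE)
  for k,hh in zip(cs,h[0]):
    if len(k)>40:
        e=cv2.fitEllipse(cv2.convexHull(k));u=np.array(e[0])+[x,y];p=ray(c,u,12.6);print(lo,hh[3],e[1],u,R.T@(p-s["position"]))
E
```

```text
80 -1 (54.06314468383789, 58.58815002441406) [321.39254951 267.4438591 ] [ 1.01848058  0.59364129 -8.26881431]
80 3 (30.544544219970703, 32.7656364440918) [320.48752403 270.90149307] [-0.73769159  0.18052265 -8.26931709]
88 -1 (53.434017181396484, 58.117977142333984) [321.6758213  267.68454361] [ 0.89665873  0.72268216 -8.26896087]
88 4 (30.609912872314453, 34.13919448852539) [320.68081474 271.08823395] [-0.83284185  0.26879276 -8.2694227 ]
```

>>> move_arm --moves '[{"gripper":-1,"xyz":[0,0,-4],"angular":[0,0,0]},{"gripper":-1,"xyz":[0,0,-10],"angular":[0,0,0]},{"gripper":-1,"xyz":[0,0,-16],"angular":[0,0,0]},{"gripper":-1,"xyz":[0,0,-21],"angular":[0,0,0]},{"gripper":-1,"xyz":[0,0,-21],"angular":[0,0,0]}]'

```text
clock: 27.5
position: [440.4, -362.6, 218.3]
ee_rot: [-0.689, 0.725, -0.005, 0.002]
contact_force: [0.6, -0.5, -0.8]
gripper_width: 23.2
```

```bash
python3 - <<'E'
from h import *
s=arm.read_state();print(s["position"],s["gripper_width"],s["contact_force"])
print("go",rel([611.7,187.5,205]))
E
```

```text
[ 440.4118479  -362.59635562  218.26667248] 23.198933464807386 [ 0.57443097 -0.52507262 -0.79442472]
go [-55.83 -14.25   1.23]
```

>>> move_arm --moves '[{"gripper":-1,"xyz":[-55.6,-14.3,0.8],"angular":[0,0,0]},{"gripper":-1,"xyz":[-55.6,-14.3,0.8],"angular":[0,0,0]},{"gripper":-1,"xyz":[-55.6,-14.3,0.8],"angular":[0,0,0]},{"gripper":-1,"xyz":[-55.6,-14.3,0.8],"angular":[0,0,0]},{"gripper":-1,"xyz":[-55.6,-14.3,0.8],"angular":[0,0,0]},{"gripper":-1,"xyz":[-55.6,-14.3,0.8],"angular":[0,0,0]},{"gripper":-1,"xyz":[-55.6,-14.3,0.8],"angular":[0,0,0]},{"gripper":-1,"xyz":[-55.6,-14.3,0.8],"angular":[0,0,0]},{"gripper":-1,"xyz":[-55.6,-14.3,0.8],"angular":[0,0,0]},{"gripper":-1,"xyz":[-55.6,-14.3,0.8],"angular":[0,0,0]}]'

```text
clock: 28.75
position: [609.7, 189.6, 202.6]
ee_rot: [-0.69, 0.724, 0.001, -0.002]
contact_force: [-0.8, -0.1, -1.2]
gripper_width: 23.0
```

>>> move_arm --moves '[{"gripper":-1,"xyz":[0,0,1],"angular":[0,0,0]},{"gripper":-1,"xyz":[0,0,1],"angular":[0,0,0]},{"gripper":-1,"xyz":[0,0,1],"angular":[0,0,0]}]'

```text
clock: 29.12
position: [609.8, 184.7, 195.8]
ee_rot: [-0.688, 0.726, 0.0, -0.0]
contact_force: [0.4, -0.3, -1.1]
gripper_width: 23.1
```

```bash
python3 - <<'E'
from h import *
s,c,im,d=shot("w14");print(s["position"],s["gripper_width"],s["contact_force"],s["joint_vel"].round(3))
R=Rot.from_quat(s["ee_rot"]).as_matrix()
x,y=290,235;g=cv2.cvtColor(im,cv2.COLOR_BGR2HSV)[y:y+75,x:x+60]
print(g[::3,30,2])
for lo in(60,70,80,88):
  m=((g[...,2]>lo)&(g[...,2]<140)).astype(np.uint8)
  cs,h=cv2.findContours(m,cv2.RETR_CCOMP,cv2.CHAIN_APPROX_NONE)
  for k,hh in zip(cs,h[0]):
    if len(k)>40:
        e=cv2.fitEllipse(cv2.convexHull(k));u=np.array(e[0])+[x,y];p=ray(c,u,s["position"][2]+8.3);print(lo,hh[3],e[1],u,R.T@(p-s["position"]))
o=R@[-.5,.2,0];T=np.array([611.7,186.5,0])-o;print(T,rel([T[0],T[1],180]))
cv2.imwrite("pics/w14c.png",cv2.resize(im[210:330,250:390],None,fx=5,fy=5,interpolation=cv2.INTER_CUBIC))
E
```

```text
[609.83342365 184.68088951 195.80493056] 23.115569687241052 [ 0.4072703  -0.28860143 -1.10503971] [ 0.002 -0.006  0.015  0.003  0.001 -0.003]
[ 86  53  53  64  75  77  77 117 169 168 171 164 146  45  46  46  49  68
  77  79 145 177 176 175 172]
60 -1 (60.023719787597656, 112.07173156738281) [324.13765335 284.1517868 ] [-7.60525447  1.85018268 -8.30180953]
60 2 (28.189929962158203, 33.40357971191406) [320.47963333 271.93128204] [-1.29029731  0.16056094 -8.30037129]
60 2 (15.77785873413086, 25.849964141845703) [320.71319771 263.70964813] [ 2.8743767   0.26868316 -8.29891811]
60 -1 (29.25910186767578, 54.900535583496094) [309.70405769 231.91646767] [18.37866915 -4.57282655 -8.29567317]
70 -1 (50.39540481567383, 57.48028564453125) [320.74521637 272.21652222] [-1.43600634  0.28197113 -8.30037045]
70 10 (31.8841495513916, 35.46773910522461) [320.62649536 270.85353851] [-0.74059594  0.22793613 -8.30015756]
70 10 (15.77785873413086, 25.849964141845703) [320.71319771 263.70964813] [ 2.8743767   0.26868316 -8.29891811]
70 -1 (23.653812408447266, 106.65172576904297) [320.60002136 201.57001114] 
[... 434 characters left out ...]
78 241.78957462] [13.65964877 10.67799926 -8.29097297]
80 -1 (14.180648803710938, 16.91098976135254) [297.40472269 240.42040825] [ 14.32438613 -10.0708437   -8.2993142 ]
88 -1 (52.061824798583984, 58.489540100097656) [320.13426018 268.7602005 ] [ 3.23910248e-01  3.94141182e-03 -8.29989000e+00]
88 -1 (16.12334442138672, 25.177499771118164) [320.61223984 263.72147751] [ 2.86844251  0.22287786 -8.29893903]
88 -1 (9.551509857177734, 13.05190372467041) [344.94738388 240.78056049] [14.14540042 11.02897036 -8.29066378]
88 -1 (14.597981452941895, 16.927371978759766) [297.51614141 240.56091356] [ 14.25681466 -10.02278333  -8.29931722]
[6.11872826e+02 1.85989969e+02 8.65369009e-05] [-0.11 -0.18  1.62]
```

View pics/w14c.png

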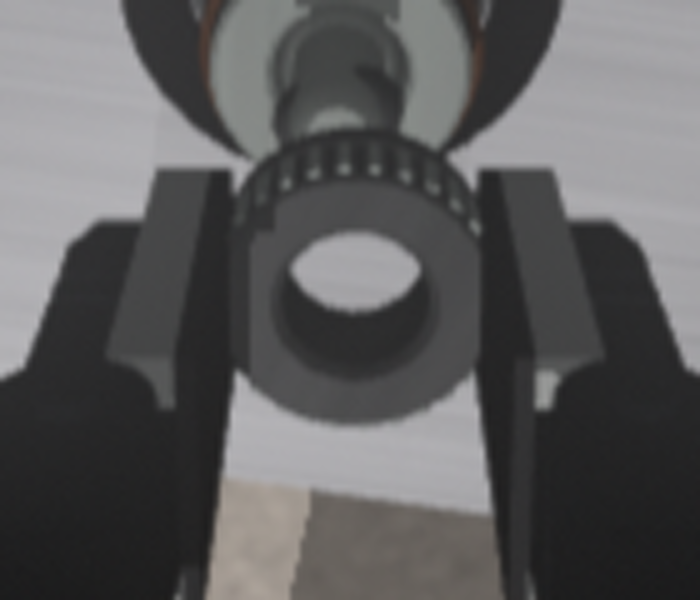

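The collar is gripped level: its bore centre is at crop (355,305), about (-0.65,0.25) mm from the TCP in tool axes. I'll move over the axis and descend to just above the tip.

>>> move_arm --moves '[{"gripper":-1,"xyz":[-0.12,-0.18,0.8],"angular":[0,0,0]},{"gripper":-1,"xyz":[-0.12,-0.18,1.8],"angular":[0,0,0]},{"gripper":-1,"xyz":[-0.12,-0.18,2.3],"angular":[0,0,0]},{"gripper":-1,"xyz":[-0.12,-0.18,2.3],"angular":[0,0,0]},{"gripper":-1,"xyz":[-0.12,-0.18,2.3],"angular":[0,0,0]}]'

```text
clock: 29.8
position: [612.1, 187.5, 173.0]
ee_rot: [-0.689, 0.725, -0.0, 0.0]
contact_force: [-0.2, 0.3, -0.6]
gripper_width: 22.9
```

```bash
python3 - <<'E'
from h import *
s=arm.read_state();print(s["position"],s["contact_force"],s["joint_vel"].round(4),rel([611.9,185.9,163]))
E
```

```text
[612.12714922 187.51920669 172.98740725] [-0.15589611  0.34168136 -0.59742482] [-0.0007 -0.0045  0.0056 -0.0002  0.0002  0.0002] [0.16 0.01 1.  ]
```

>>> move_arm --moves '[{"gripper":-1,"xyz":[0.15,0.02,0.0],"angular":[0,0,0]},{"gripper":-1,"xyz":[0.15,0.02,0.2],"angular":[0,0,0]},{"gripper":-1,"xyz":[0.15,0.02,0.4],"angular":[0,0,0]},{"gripper":-1,"xyz":[0.15,0.02,0.6],"angular":[0,0,0]},{"gripper":-1,"xyz":[0.15,0.02,0.8],"angular":[0,0,0]},{"gripper":-1,"xyz":[0.15,0.02,0.8],"angular":[0,0,0]},{"gripper":-1,"xyz":[0.15,0.02,0.8],"angular":[0,0,0]}]'

```text
clock: 30.68
position: [611.7, 186.0, 164.8]
ee_rot: [-0.689, 0.725, -0.0, 0.0]
contact_force: [0.5, 0.4, -0.1]
gripper_width: 22.9
```

```bash
python3 - <<'E'
from h import *
s=arm.read_state();print(s["position"],s["contact_force"],s["wrist_torque"],s["joint_vel"].round(4),rel([611.9,185.9,158]))
E
```

```text
[611.73114739 185.95932685 164.83744061] [ 0.48315835  0.37062573 -0.05216998] [-7.22492550e-02  1.07033637e-02  4.25834758e-05] [ 0.0003 -0.0022  0.0012  0.0019 -0.0012  0.0014] [ 0.01 -0.02  0.68]
```

>>> move_arm --moves '[{"gripper":-1,"xyz":[0,0,0.1],"angular":[0,0,0]},{"gripper":-1,"xyz":[0,0,0.2],"angular":[0,0,0]},{"gripper":-1,"xyz":[0,0,0.3],"angular":[0,0,0]},{"gripper":-1,"xyz":[0,0,0.4],"angular":[0,0,0]},{"gripper":-1,"xyz":[0,0,0.4],"angular":[0,0,0]}]'

```text
clock: 31.3
position: [612.0, 185.9, 162.1]
ee_rot: [-0.689, 0.725, -0.0, 0.001]
contact_force: [-1.7, -0.3, 5.1]
gripper_width: 23.3
```

>>> move_arm --moves '[{"gripper":-1,"xyz":[0,0,0.08],"angular":[0,0,0]},{"gripper":-1,"xyz":[0,0,0.16],"angular":[0,0,0]},{"gripper":-1,"xyz":[0,0,0.2],"angular":[0,0,0]},{"gripper":-1,"xyz":[0,0,0.2],"angular":[0,0,0]}]'

```text
clock: 31.8
position: [612.2, 185.8, 161.5]
ee_rot: [-0.689, 0.725, -0.001, 0.001]
contact_force: [-3.0, -0.9, 9.2]
gripper_width: 23.2
```

>>> move_arm --moves '[{"gripper":-1,"xyz":[0,0.03,0.05],"angular":[0,0,0]},{"gripper":-1,"xyz":[0,0.03,0.1],"angular":[0,0,0]},{"gripper":-1,"xyz":[0,0.03,0.1],"angular":[0,0,0]},{"gripper":-1,"xyz":[0,0.03,0.1],"angular":[0,0,0]}]'

```text
clock: 32.3
position: [612.4, 185.8, 160.8]
ee_rot: [-0.689, 0.725, -0.001, 0.001]
contact_force: [-1.5, -0.5, 9.3]
gripper_width: 23.3
```

```bash
python3 - <<'E'
from h import *
s=arm.read_state();print(s["position"],s["contact_force"],s["wrist_torque"],s["joint_vel"].round(4))
E
```

```text
[612.4034215  185.82634362 160.77099453] [-1.52015437 -0.5483693   9.28775265] [-0.34686024  0.66261228  0.02196422] [ 0.0001  0.0011  0.0002 -0.0015  0.0004  0.0005]
```

>>> move_arm --moves '[{"gripper":-1,"xyz":[0,0.03,0.06],"angular":[0,0,0]},{"gripper":-1,"xyz":[0,0.03,0.12],"angular":[0,0,0]},{"gripper":-1,"xyz":[0,0.03,0.18],"angular":[0,0,0]},{"gripper":-1,"xyz":[0,0.03,0.18],"angular":[0,0,0]}]'

```text
clock: 32.8
position: [612.0, 185.7, 157.8]
ee_rot: [-0.689, 0.725, -0.001, 0.001]
contact_force: [-0.7, -1.6, 4.6]
gripper_width: 22.8
```

```bash
python3 - <<'E'
from h import *
s=arm.read_state();print(s["position"],s["contact_force"],s["wrist_torque"],s["joint_vel"].round(4),s["gripper_width"])
E
```

```text
[612.00581514 185.66625766 157.76277985] [-0.74752996 -1.62704657  4.61660353] [-0.44139178  0.1254635   0.02369417] [-0.0006  0.0021  0.0008  0.0003 -0.0004 -0.0004] 22.803562556475875
```

>>> move_arm --moves '[{"gripper":-1,"xyz":[0,0,0.2],"angular":[0,0,0]},{"gripper":-1,"xyz":[0,0,0.4],"angular":[0,0,0]},{"gripper":-1,"xyz":[0,0,0.6],"angular":[0,0,0]},{"gripper":-1,"xyz":[0,0,0.8],"angular":[0,0,0]},{"gripper":-1,"xyz":[0,0,0.8],"angular":[0,0,0]},{"gripper":-1,"xyz":[0,0,0.8],"angular":[0,0,0]}]'

```text
clock: 33.55
position: [611.8, 185.6, 148.9]
ee_rot: [-0.689, 0.725, -0.001, 0.001]
contact_force: [1.9, -2.1, 4.6]
gripper_width: 23.1
```

```bash
python3 - <<'E'
from h import *
s=arm.read_state();print(s["position"],s["contact_force"],s["wrist_torque"],s["joint_vel"].round(4),s["gripper_width"])
E
```

```text
[611.78379204 185.63369197 148.87212384] [ 1.92042288 -2.05971954  4.56852769] [-0.75638644 -0.29166655  0.02172961] [ 0.0009  0.0024 -0.     -0.0027  0.0026  0.0008] 23.087589167891874
```

>>> move_arm --moves '[{"gripper":-1,"xyz":[0.03,-0.02,0.12],"angular":[0,0,0]},{"gripper":-1,"xyz":[0.03,-0.02,0.24],"angular":[0,0,0]},{"gripper":-1,"xyz":[0.03,-0.02,0.36],"angular":[0,0,0]},{"gripper":-1,"xyz":[0.03,-0.02,0.45],"angular":[0,0,0]},{"gripper":-1,"xyz":[0.03,-0.02,0.45],"angular":[0,0,0]},{"gripper":-1,"xyz":[0.03,-0.02,0.45],"angular":[0,0,0]}]'

```text
clock: 34.3
position: [611.2, 185.8, 144.3]
ee_rot: [-0.689, 0.725, -0.0, 0.0]
contact_force: [-0.0, -2.1, 5.3]
gripper_width: 23.0
```

```bash
python3 - <<'E'
from h import *
s=arm.read_state();print(s["position"],s["contact_force"],s["wrist_torque"],s["joint_vel"].round(4),s["gripper_width"])
E
```

```text
[611.23897536 185.83092563 144.31049503] [-0.01666469 -2.14609075  5.27716569] [-0.30335943  0.15087425  0.01015918] [ 0.0001 -0.0008 -0.0003 -0.0005  0.0024 -0.0017] 22.976404853551646
```

>>> move_arm --moves '[{"gripper":-1,"xyz":[0,0,0.06],"angular":[0,0,0]},{"gripper":-1,"xyz":[0,0,0.12],"angular":[0,0,0]},{"gripper":-1,"xyz":[0,0,0.18],"angular":[0,0,0]},{"gripper":-1,"xyz":[0,0,0.18],"angular":[0,0,0]}]'

```text
clock: 34.8
position: [611.4, 185.8, 144.2]
ee_rot: [-0.689, 0.725, -0.0, 0.001]
contact_force: [-2.6, -1.8, 11.5]
gripper_width: 23.3
```

```bash
python3 - <<'E'
from h import *
s=arm.read_state();print(s["position"],s["contact_force"],s["wrist_torque"],s["gripper_width"])
E
```

```text
[611.35113478 185.84891749 144.18154662] [-2.5971839  -1.76621074 11.47470406] [-0.3159663   0.88928878 -0.02479318] 23.34217576037564
```

>>> move_arm --moves '[{"gripper":-1,"xyz":[0,0,0.1],"angular":[0,0,0]},{"gripper":-1,"xyz":[0,0,0.2],"angular":[0,0,0]},{"gripper":-1,"xyz":[0,0,0.2],"angular":[0,0,0]}]'

```text
clock: 35.17
position: [611.5, 185.9, 144.1]
ee_rot: [-0.689, 0.725, -0.001, 0.001]
contact_force: [-4.9, -1.5, 17.9]
gripper_width: 22.8
```

>>> move_arm --moves '[{"gripper":-1,"xyz":[0,0,-0.2],"angular":[0,0,0]},{"gripper":-1,"xyz":[0,0,-0.35],"angular":[0,0,0]},{"gripper":-1,"xyz":[0,0,-0.35],"angular":[0,0,0]},{"gripper":0,"xyz":[0,0,-0.35],"angular":[0,0,0]},{"gripper":1,"xyz":[0,0,-0.35],"angular":[0,0,0]},{"gripper":1,"xyz":[0,0,-0.35],"angular":[0,0,0]},{"gripper":1,"xyz":[0,0,-0.35],"angular":[0,0,0]},{"gripper":1,"xyz":[0,0,-4],"angular":[0,0,0]},{"gripper":1,"xyz":[0,0,-9],"angular":[0,0,0]},{"gripper":1,"xyz":[0,0,-9],"angular":[0,0,0]}]'

```text
clock: 36.42
position: [613.6, 186.6, 235.0]
ee_rot: [-0.689, 0.725, -0.002, 0.005]
contact_force: [-0.1, -0.3, -0.7]
gripper_width: 85.2
```

```bash
python3 - <<'E'
from h import *
s,c,im,d=shot("w15");print(s["clock"],s["position"],s["gripper_width"],s["contact_force"])
W=cloud(c,d);A=np.array([611.7,186.5]);r=np.hypot(*(W[...,:2]-A).transpose(2,0,1))
for a,b in((0,3),(8,11.5),(14,16),(17.5,18.5),(26,33),(40,55)):
    m=(d>0)&(r>a)&(r<b)&(W[...,2]>80)&(W[...,2]<175);print(a,b,m.sum(),np.percentile(W[m][:,2],[5,50,95]).round(1))
for z,a,b in((152,7.5,12.3),):
    m=(d>0)&(r>a)&(r<b)&(abs(W[...,2]-z)<4);P=W[m]
    print("plane",np.linalg.lstsq(np.c_[P[:,:2]-A,np.ones(len(P))],P[:,2],rcond=None)[0],len(P))
m=(d>0)&(r<20)&(abs(W[...,2]-152)<3);print("collar face centre",W[m].min(0)/2+W[m].max(0)/2)
E
```

```text
36.425 [613.61958566 186.55881032 235.04119428] 85.20211534559182 [-0.09265599 -0.33053507 -0.68216541]
0 3 57 [161.6 163.  164. ]
8 11.5 389 [151.2 152.4 153.4]
14 16 224 [139.3 140.5 149.2]
17.5 18.5 131 [ 89.7 132.9 134.2]
26 33 1438 [ 99.7 100.9 102. ]
40 55 5721 [ 99.2 100.4 101.5]
plane [2.06275828e-03 8.63786860e-04 1.52344550e+02] 512
collar face centre [611.02118308 185.86418856 151.99442629]
```

>>> move_arm --moves '[{"gripper":1,"xyz":[0,0,-3],"angular":[0,0,0]},{"gripper":1,"xyz":[0,0,-3],"angular":[0,0,0]},{"gripper":1,"xyz":[0,0,-3],"angular":[0,0,0]},{"gripper":1,"xyz":[0,0,-3],"angular":[0,0,0]}]'

```text
clock: 36.98
position: [610.6, 185.4, 258.0]
ee_rot: [-0.688, 0.725, 0.001, -0.001]
contact_force: [0.3, -0.1, -0.1]
gripper_width: 85.5
```

```bash
python3 -c "
from bench import arm
print(arm.job_done())"
```

```text
the job is handed in; nothing more can be done
None
```

The sander is set up and handed in at about 37 s: drum home on the drive pin, washer flat on top of it, and collar pushed under the spring balls onto the washer.

- **Heights:** my last depth check put the tops of the drum, washer and collar about 34, 40 and 52 mm above the table, which matches the home positions. The collar and washer faces were level to within 0.01 rad.
- **Drum on the pin:** the slot met the pin almost at once. My test turn then showed the spindle balls turning with the gripper, so I turned the spindle itself by roughly 50–65°.
- **Forces:** the most I read on the spindle was 18 N, on the final collar push. The fingertips pressed on the mat with 17 N on the first washer grip, so I reopened and regripped.
- **Collar centring:** one rough reading put the collar's centre about 0.9 mm off the axis, within the 3 mm allowed.
- **Not checked:** I never brought the gripper near the other items on the bench, but I did not photograph them again at the end. I also did not look at the balls after the push. That the collar is under them rests on its height and on it stopping against the washer.

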